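# Turn the caster forks over and close the bench clamp on them

## Task

The yellow caster forks lie legs-down on the bench. Turn every one of them over and stand it on the bed of the blue bench clamp, square plate flat down and legs up, wholly between the two jaws with its two cheeks facing them; when all are in, turn the handwheel clockwise until the jaw's pointer stands on the red mark. Leave everything else on the bench where it is.

Things in the scene. Friction and masses are not known exactly. Their poses are not given: they have to be found in the camera images.
- fork1: Yellow steel caster fork, 56 mm cube outline, 0.2-0.4 kg; 2 or 3 forks present, absent ones read None. Square plate 6 mm thick with two cheeks (legs) 6 mm thick flush with its edges. Origin: midway between the leg tips; z from there to the plate, outer face at z = 56 mm; y across the cheeks, whose flat outer faces (y = +-28 mm) are the place to grip; x towards the open sides. Starts on its leg tips, plate on top (z up); wanted: z down.
- fork2: Caster fork like fork1. Laid on an open side (x vertical) a fork rests flat and steady, as it does on a cheek.
- fork3: Caster fork like fork1.
- clamp: Blue bench clamp, fixed. Origin: centre of its underside, z up. Steel bed top at z = 12 mm; end stops at x = +-150 mm, tops at z = 34 mm. Both jaws run along x (+-150 mm), 25 mm thick, tops at z = 44 mm. Fixed jaw's inner face: y = -75 mm. Moving jaw's inner face: y = +65 mm minus the jaw joint; it closes towards -y. Handwheel's vertical axis at x = 0, y = 155 mm, on a 70 mm square gearbox.
- jaw (a joint): Travel of the moving jaw, m: 0 fully open (140 mm gap), starts at 0 to 0.018, 0.080 on the red mark, stop at 0.088. Driven by the handwheel only, 20 mm a turn. On the mark the jaws are 60 mm apart, so the forks are captive, not squeezed; on its way the jaw pushes the forks along the bed towards the fixed jaw and squares them up.
- handwheel (a joint): Angle of the handwheel, rad, grows clockwise seen from above, which closes the jaw: jaw = 0.020 m x angle / 2 pi, mark at 25.13. Steel disc of 52 mm radius, its top 72 mm above the bench; stiff enough to stay where it is left (about 3 N at the knob).
- knob (a point): Point on the axis of the red crank knob of the handwheel, 26 mm above its foot: upright round knob of 20 mm diameter, 44 mm tall (bench heights 73 to 117 mm), 40 mm from the wheel's axis. It spins freely on its pin, so it can be pinched from above and led round in a circle without turning the gripper.
- pointer (a point): Black pointer at the far (+x) end of the moving jaw, over the white scale; moves with the jaw along the clamp's y.
- mark (a point): The red line across the white scale (ticks every 10 mm) at the far end of the clamp. The pointer stands on it when both have the same y in the clamp's frame.
- mat: Thin black rubber mat, fixed, 200 mm (x) by 115 mm (y), top 3 mm above the bench, origin at the centre of its underside; kept clear as a place to set things down.
- wheel1: Caster wheel lying flat, 50 mm diameter, 22 mm high: not needed yet, leave alone.
- wheel2: Another such wheel, leave alone.
- wheel3: Another such wheel, leave alone.
- wrench: Wrench lying on the bench, leave alone.
- driver: Screwdriver lying on the bench, leave alone.
- oiltin: Small red can, 60 mm diameter, 90 mm tall, leave alone.
- hammer: Hammer lying on the bench, leave alone.
Things that resemble listed ones, but are neither listed nor needed, are in the scene too. Leave any purple or white look-alike of the fork2 alone.

How it is judged:
On the way, in this order (a step that is already met when the one before it is completed fails the run):
1. all forks stand plate down, legs up, on the clamp bed between the open jaws (angle between each of fork1, fork2, fork3's own z axis and vertical above 3.0216 rad and x of fork1 in the frame of clamp between -0.125 and 0.125 m and y of fork1 in the frame of clamp between -0.052 and 0.042 m and z of fork1 in the frame of clamp between 0.062 and 0.074 m and x of fork2 in the frame of clamp between -0.125 and 0.125 m and y of fork2 in the frame of clamp between -0.052 and 0.042 m and z of fork2 in the frame of clamp between 0.062 and 0.074 m and x of fork3 in the frame of clamp between -0.125 and 0.125 m and y of fork3 in the frame of clamp between -0.052 and 0.042 m and z of fork3 in the frame of clamp between 0.062 and 0.074 m and value of joint jaw below 0.06 m), for 0.3 s.
2. the pointer is cranked to the red mark (y of pointer in the frame of clamp between -0.0045 and -0.0005 m), for 0.3 s.
At the end, for the whole second after the job is handed in: Every fork present stands plate down and legs up (within 7 degrees) on the clamp bed, wholly between the jaws with its cheeks facing them (within 9 degrees), at rest; the jaw's pointer is within 2 mm of the red mark (all of step 2 and angle between each of fork1, fork2, fork3's own z axis and vertical above 3.0216 rad and x of fork1 in the frame of clamp between -0.125 and 0.125 m and y of fork1 in the frame of clamp between -0.056 and -0.034 m and z of fork1 in the frame of clamp between 0.062 and 0.074 m and angle between the y axis of each of fork1, fork2, fork3 and the y axis of clamp, either way round below 0.15 rad and linear speed of each of fork1, fork2, fork3 below 0.02 m/s and x of fork2 in the frame of clamp between -0.125 and 0.125 m and y of fork2 in the frame of clamp between -0.056 and -0.034 m and z of fork2 in the frame of clamp between 0.062 and 0.074 m and x of fork3 in the frame of clamp between -0.125 and 0.125 m and y of fork3 in the frame of clamp between -0.056 and -0.034 m and z of fork3 in the frame of clamp between 0.062 and 0.074 m); the robot touches nothing.
It fails at once if a bystander (wheel, wrench, screwdriver, can, hammer) is moved more than 5 cm (distance of any of wheel1, wheel2, wheel3, wrench, driver, oiltin, hammer from where it was at the start of the episode above 0.05 m).
Of fork1, fork2, fork3 only 2 to 3 are there at a start; the rules pass over those that are not, and their reading is None.
At some moment in a run one of fork1, fork2, fork3 may be knocked a few centimetres aside while the robot is not near it.
Once in a run the grip may slacken for a moment while it holds something.
It also fails if it takes over 210 s, if anything falls off the work surface, if the arm or the gripper's body presses on something with over 40 N, if the wrist force passes 120 N, or if a joint passes its speed limit or range.

## Robot

A 7-joint arm with a two-finger parallel gripper is mounted at the origin on the work surface. World frame = base frame: x ahead of the robot, y to its left, z up, the work surface at z = 0. Lengths are in m, angles in rad, forces in N, time in s.
With the tool pointing down it reaches from about 0.4 to 0.85 m from the base axis. Payload 4.5 kg.
Tool frame: the origin (TCP) lies at the very end of the fingers, on their centre line; the grasp point (between the pads) lies 19 mm behind it; z points along the fingers, y is the line along which they close (so a half turn about z gives the same grasp; the last joint's range is limited). The gripper opens to 88 mm and grips with 3 to 60 N. Pads are 18 mm wide; open, the fingers measure 123 mm over their backs; the gripper's body (75 mm by 187 mm) begins 45 mm behind the grasp point.
Start: joints at [-1.242, 0.689, -0.195, 1.565, 0.157, 0.902, -0.215], TCP at [0.182, 0.598, 0.239] pointing down, gripper open.
Joint ranges: [-3.01, 3.01], [-0.46, 2.08], [-1.47, 1.51], [0.13, 2.56], [-1, 4.14], [0.04, 2.09], [-2.66, 2.66]. Speed limits (rad/s): [2.57, 2.57, 3.14, 3.14, 3.14, 3.14, 3.14].

## Interface

Orientations are given as a unit quaternion [x, y, z, w].
In Python, from plant import r gives the robot as it stands. The module is installed in compiled form; this text tells all that it offers.
- The arm moves only by the tool step_arm, never from a script. Its argument "increments" is a list of rows, each a list of 2 entries, a list of its own where there are three numbers: the shift along the world's x, y, z in cm, then the turn, a rotation vector about the world's x, y, z in degrees. A call has exactly 10 rows; each row shifts and turns the commanded pose from where the row before left it; what a row does not reach is not made up. A row lasts 1/10 s, in which the tool goes at most 50 mm and 8.59 degrees, less where a joint would pass 70% of its speed; a pose out of reach is approached as far as the arm can. A call is refused whole if a number of a shift passes 5 or a number of a turn 8.59, either way. A call with a gripper value outside its range is refused whole. "fingers" is the opening, from 0 (shut) to 1 (fully open), set as the call begins (left out, the last holds). The fingers move at their own pace and stop on an object; "grip_force" is the grip in N (left out, the last holds). Time passes only in rows, so rows that do not move let the fingers close, or fill a call up. It gives the time, the measured TCP pose, the force, the opening and the grip force at its end, in the units of the state.
- r.get_state(): the state, without advancing time (a new reading comes with each control period).
- r.snapshot(name): name is "side" or "top"; returns (picture, depth): 384x512x3 uint8, red, green, blue; 384x512 float32, m along the optical axis (not along the pixel's ray), 0 where there is no reading.
- r.calibration(name): a dict with "fov_y" (degrees; the focal length in pixels is half the picture's height over the tangent of half this angle, whatever the lens; pixels are square), "cx", "cy" (the principal point, pixels), "R" (3x3) and "t" (3): a world point X has camera coordinates R X + t. Camera axes: x right, y down, z forward; pixel columns grow to the right and rows downward; lengths in m; the calibration is good to about 2 mm. A picture is of the moment at which its call begins. calibration takes no time and is no camera call.
- r.finish_job(): hands the job in; it is judged then, once.
The state is a dict: "clock": time; "q": joint angles; "qd": joint speeds; "joint_torque": joint torques, N m; "tool_pos": TCP position; "eef_rot": TCP orientation; "contact_force": force on the tool from outside, world axes, zero at the start; "moment": the same for the moment, N m; "opening": opening from 0.0 (shut) to 1.0 (fully open); "finger_force": force on a finger pad.
Only numpy, scipy, OpenCV 4.12 (cv2) and the standard library are available. Lean on these libraries where they do the work, as an engineer would, in place of code of your own. Each camera call takes 0.05 s, during which the arm holds its last target. There are 200 camera calls.

## Working session

There is one attempt and no reset: what is moved stays moved. The work goes in short steps, Python scripts to look and compute and a tool call to move; the robot and the scene stay as the last step left them, time stands still between calls to the robot, and variables do not carry over. Pictures are saved under pics/ and viewed, at most 14 in all, crops included, and the job is handed in when it is done.

Besides the shell and the picture viewer there is one more tool, called after "Emit:" as a command line: name --argument value ..., lists and objects as JSON in quotes. step_arm: Moves the arm, as the interface text tells. Its arguments: {"type":"object","properties":{"increments":{"type":"array","items":{"type":"array"}},"fingers":{"type":"number"},"grip_force":{"type":"number"}},"required":["increments"]}

```bash
mkdir -p pics; cat > h.py <<'E'
import numpy as np, cv2
from plant import r
from scipy.spatial.transform import Rotation as Ro
def cal(n):
    c=r.calibration(n); f=192/np.tan(np.radians(c["fov_y"])/2); return f,c["cx"],c["cy"],np.array(c["R"]),np.array(c["t"])
def cloud(n,depth):
    f,cx,cy,R,t=cal(n); v,u=np.mgrid[0:384,0:512]
    P=np.stack([(u-cx)/f*depth,(v-cy)/f*depth,depth],-1)
    return (P-t)@R
def ray(n,u,v,z):
    f,cx,cy,R,t=cal(n); d=R.T@np.array([(u-cx)/f,(v-cy)/f,1]); o=-R.T@t
    return o+d*(z-o[2])/d[2]
def proj(n,X):
    f,cx,cy,R,t=cal(n); p=R@np.array(X)+t; return p[0]/p[2]*f+cx,p[1]/p[2]*f+cy
def snap(n,name=None):
    im,d=r.snapshot(n)
    if name: cv2.imwrite(f"pics/{name}.png",im[:,:,::-1])
    return im,d
E
python3 - <<'E'
from h import *
for n in("top","side"):
    im,d=snap(n,n+"0"); np.savez(n+"0.npz",im=im,d=d); c=r.calibration(n); print(n,c, -np.array(c["R"]).T@c["t"])
    print(ray(n,0,0,0),ray(n,511,383,0))
s=r.get_state(); print(s)
E
```

```text
top {'fov_y': 52.840943081499915, 'cx': 257.0724651321277, 'cy': 189.85176980823584, 'R': array([[ 0.0127813 , -0.99991148, -0.0036977 ],
       [-0.99381477, -0.01229523, -0.11036772],
       [ 0.11031249,  0.00508548, -0.99388394]]), 't': array([-0.00135682,  0.56426537,  1.24023438])} [ 4.23979261e-01 -7.26113775e-04  1.29492071e+00]
[1.2392609  0.93372202 0.        ] [-0.04155971 -0.81119859  0.        ]
side {'fov_y': 54.79884432188459, 'cx': 261.3667454650855, 'cy': 187.68167482999314, 'R': array([[ 0.9567317 , -0.2903853 ,  0.01846138],
       [-0.1816825 , -0.64573827, -0.74162899],
       [ 0.22727938,  0.70618585, -0.6705562 ]]), 't': array([-0.51142719,  0.17609435,  0.9645371 ])} [ 0.30207247 -0.71594254  0.78681467]
[-0.60725007  2.44923287  0.        ] [ 0.88421059 -0.58845959  0.        ]
{'clock': 0.1, 'q': array([-1.24215661,  0.68990883, -0.19450083,  1.56617259,  0.15729128,
        0.90250262, -0.21510064]), 'qd': array([-0.00073913, -0.00173089,  0.00120979, -0.00098784, -0.0003576 ,
       -0.00196857,  0.00059022]), 'joint_torque': array([-3.64451917e-03, -5.28503430e+01, -1.27197348e+00, -1.53837526e+01,
       -5.26959705e-02,  2.01737501e-03,  5.42683824e-05]), 'tool_pos': array([0.18150922, 0.59750334, 0.23800227]), 'eef_rot': array([ 1.46863121e-01,  9.89156500e-01, -7.99535138e-04, -5.85090493e-05]), 'contact_force': array([-0.2263929 , -0.1525295 , -0.00442935]), 'moment': array([-0.00871443, -0.01722704,  0.01986896]), 'finger_force': 0.0, 'opening': 0.9981304970305627}
```

View pics/top0.png

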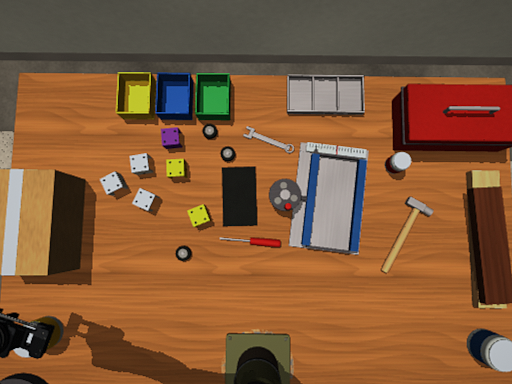

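View pics/side0.png

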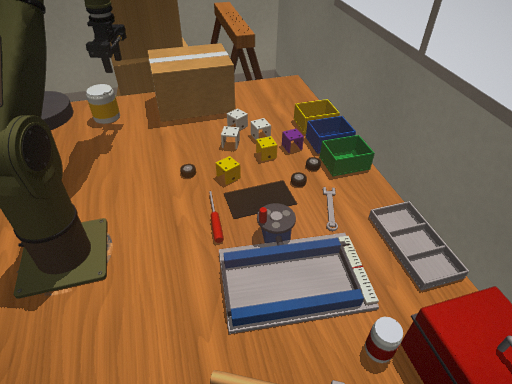

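The top view shows two yellow forks at about (175,168) and (199,216), with a purple look-alike at (170,137). The clamp is centred near (334,197), its handwheel is at (286,196) with the knob at (289,206), and the mat is at (239,196). There are only two forks.

```bash
cat >> h.py <<'E'
def forks(im,d,n="top",zmin=0.035,box=None):
    hsv=cv2.cvtColor(im,cv2.COLOR_RGB2HSV); m=cv2.inRange(hsv,(24,150,90),(34,255,255))
    P=cloud(n,d); m[(P[...,2]<zmin)|(d<=0)|(P[...,0]>0.85)|(P[...,0]<0.2)]=0
    nn,lab,st,_=cv2.connectedComponentsWithStats(m); out=[]
    for i in range(1,nn):
        if st[i,4]<40: continue
        Q=P[lab==i]; 
        zt=np.percentile(Q[:,2],90); Q=Q[abs(Q[:,2]-zt)<0.012]
        rc=cv2.minAreaRect((Q[:,:2]*1000).astype(np.float32))
        out.append((st[i].tolist(),Q.mean(0).round(4),zt.round(4),[np.round(x,1) for x in rc]))
    return out
E
python3 - <<'E'
from h import *
z=np.load("top0.npz"); im,d=z["im"],z["d"]
for f in forks(im,d): print(f)
P=cloud("top",d); hsv=cv2.cvtColor(im,cv2.COLOR_RGB2HSV)
b=cv2.inRange(hsv,(100,120,60),(125,255,255)); b[:140]=0;b[260:]=0;b[:,:280]=0;b[:,380:]=0
b[abs(P[...,2]-.044)>.008]=0
n,l,st,_=cv2.connectedComponentsWithStats(b)
for i in range(1,n):
    if st[i,4]>40:
        Q=P[l==i]; print("jaw",st[i],np.median(Q[:,2]),[np.round(x,1) for x in cv2.minAreaRect((Q[:,:2]*1000).astype(np.float32))])
b=cv2.inRange(hsv,(0,150,80),(6,255,255)); b[:190]=0;b[225:]=0;b[:,:270]=0;b[:,310:]=0
Q=P[b>0]; print("knob",np.median(Q,0),Q.min(0),Q.max(0),len(Q))
h=abs(P[...,2]-.072)<.005; h[:,:265]=0;h[:,310:]=0;h[:170]=0;h[225:]=0
Q=P[h]; print("wheel",cv2.minEnclosingCircle((Q[:,:2]*1000).astype(np.float32)),Q.mean(0))
b=cv2.inRange(hsv,(0,0,0),(180,255,50));b[:160]=0;b[235:]=0;b[:,:215]=0;b[:,262:]=0
Q=P[b>0];print("mat",[np.round(x,1) for x in cv2.minAreaRect((Q[:,:2]*1000).astype(np.float32))])
def crop(x0,y0,x1,y1,s): return cv2.resize(im[y0:y1,x0:x1,::-1],None,fx=s,fy=s,interpolation=cv2.INTER_CUBIC)
a=crop(150,120,230,240,5);c=crop(265,135,375,255,5)[:600]
a=cv2.resize(crop(150,120,230,240,5),(390,585)); c=cv2.resize(crop(280,138,375,255,5),None,fx=.83,fy=1)
cv2.imwrite("pics/crop0.png",np.hstack([a,c])[:600,:800]) if a.shape[0]==c.shape[0] else print(a.shape,c.shape)
E
```

```text
([116, 101, 34, 13, 100], array([0.8169, 0.4171, 0.0669]), np.float64(0.0709), [array([827.1, 416.8]), array([ 40.8, 109.8]), np.float64(2.5)])
([167, 159, 18, 18, 289], array([0.6328, 0.2733, 0.0548]), np.float64(0.0577), [array([633.4, 272.4]), array([55.9, 56.3]), np.float64(3.1)])
([188, 204, 22, 23, 296], array([0.4785, 0.1931, 0.0552]), np.float64(0.0579), [array([478.6, 193.4]), array([55.9, 55.5]), np.float64(22.7)])
jaw [302 153  18  92 687] 0.04373173330801581 [array([ 538.2, -168.9]), array([ 24.3, 299.4]), np.float64(83.4)]
jaw [350 159  17  92 681] 0.04361304019570695 [array([ 520.2, -322.7]), array([ 24.4, 298.2]), np.float64(83.6)]
knob [ 0.50658604 -0.08922416  0.11583148] [ 0.49867559 -0.09615826  0.06918958] [ 0.51592006 -0.08072321  0.12314894] 35
wheel ((547.6912231445312, -83.81074523925781), 52.02164840698242) [ 0.54916433 -0.08304592  0.07190602]
mat [array([545.7,  63.3]), array([248.6, 117.8]), np.float64(2.4)]
```

View pics/crop0.png

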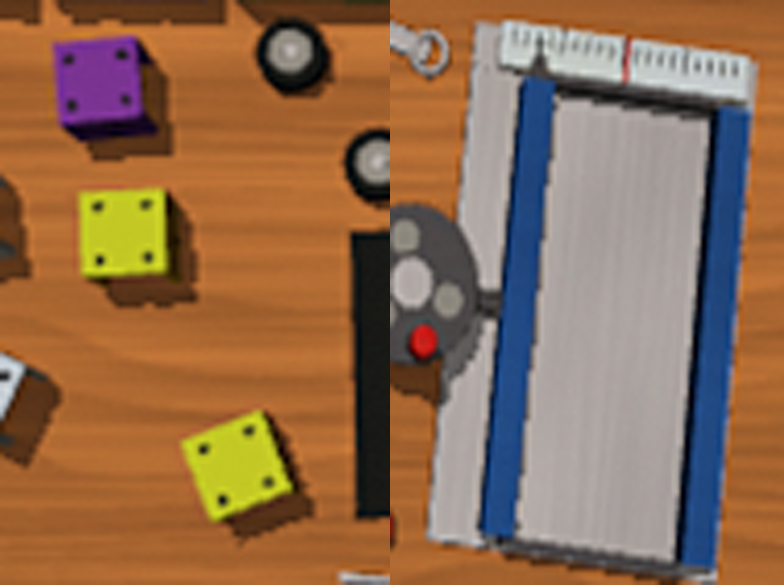

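```bash
python3 - <<'E'
from h import *
im=np.load("side0.npz")["im"]
c=im[125:190,205:310,::-1]; cv2.imwrite("pics/crop1.png",cv2.resize(c,None,fx=7,fy=7,interpolation=cv2.INTER_CUBIC))
for n,c,a in(("far",(.633,.273),3.1),("near",(.4787,.1935),22.7)):
    for k in range(4):
        t=np.radians(a+90*k); p=np.array(c)+.028*np.array([np.cos(t),np.sin(t)])
        u,v=proj("side",[*p,.028]); print(n,a+90*k,round((u-205)*7),round((v-125)*7))
E
```

```text
far 3.1 478 153
far 93.1 406 133
far 183.1 372 175
far 273.1 446 196
near 22.7 206 292
near 112.7 122 286
near 202.7 107 340
near 292.7 193 346
```

View pics/crop1.png

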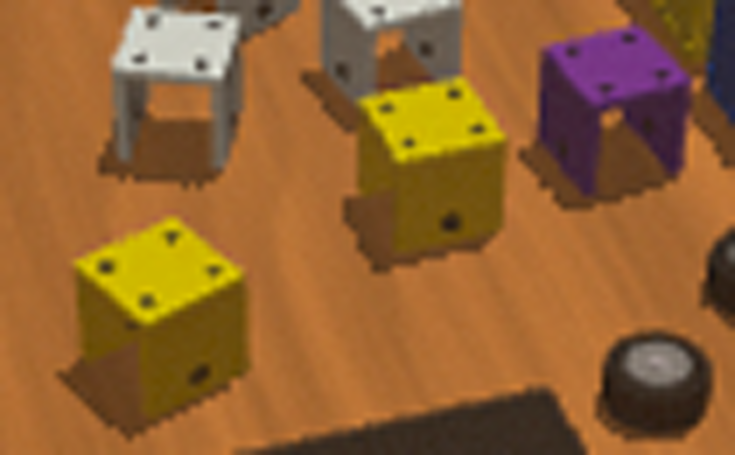

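The side crop shows the holed cheeks facing azimuth about -67° on the near fork and about -87° on the far one. The fork y axes are therefore near azimuth 113° and 93°. I'm moving to the near fork now.

Emit:
step_arm --increments '[[[0, -4.5, 0.5], [0, 0, 4]], [[0, -4.5, 0.5], [0, 0, 4]], [[1, -4.5, 0.5], [0, 0, 4]], [[2, -4, 0.5], [0, 0, 4]], [[3, -3.8, 0], [0, 0, 4]], [[3, -3.8, 0], [0, 0, 4]], [[3, -3.8, 0], [0, 0, 4]], [[3, -3.8, 0], [0, 0, 4]], [[3, -3.8, 0], [0, 0, 4]], [[3, -3, 0], [0, 0, 3.7]]]' --fingers 1 --grip_force 30

```text
clock: 1.1
tool_pos: [0.3922, 0.2002, 0.2586]
eef_rot: [-0.198, 0.98, -0.001, -0.001]
contact_force: [0.5, 1.0, 0.0]
opening: 0.997
finger_force: 0.0
```

Emit:
step_arm --increments '[[[3, 0, 0], [0, 0, 0]], [[3, 0, 0], [0, 0, 0]], [[2.5, 0, 0], [0, 0, 0]], [[0, 0, 0], [-3.3, 7.9, 0]], [[0, 0, 0], [-3.3, 7.9, 0]], [[0, 0, 0], [-3.3, 7.9, 0]], [[0, 0, 0], [-3.3, 7.9, 0]], [[0, 0, 0], [-3.3, 7.9, 0]], [[0, 0, 0], [0, 0, 0]], [[0, 0, 0], [0, 0, 0]]]'

```text
clock: 2.1
tool_pos: [0.4763, 0.2032, 0.2574]
eef_rot: [-0.184, 0.913, -0.071, -0.358]
contact_force: [-1.1, 0.4, 1.2]
opening: 0.997
finger_force: 0.0
```

```bash
cat >> h.py <<'E'
def st():
    s=r.get_state(); M=Ro.from_quat(s["eef_rot"]).as_matrix(); y=M[:,1]; z=M[:,2]
    az=np.degrees(np.arctan2(y[1],y[0]))
    print("t",round(s["clock"],2),"tcp",s["tool_pos"].round(4),"gp",(s["tool_pos"]-.019*z).round(4),"yaz",round(az%180,1),"ytilt",round(np.degrees(np.arcsin(y[2])),1),"zdir",z.round(3),"outtilt",round(np.degrees(np.arctan2(z[0],-z[2])),1),"q",s["q"].round(2),"F",s["contact_force"].round(1),"op",round(s["opening"],3),"ff",round(s["finger_force"],1))
    open("log.txt","a").write(repr((s["q"].tolist(),s["tool_pos"].tolist(),s["eef_rot"].tolist()))+"\n")
    return s
E
python3 -c "
from h import *
st()
im,d=snap('top')
for f in forks(im,d): print(f)"
```

```text
t 2.1 tcp [0.4763 0.2032 0.2574] gp [0.4883 0.2082 0.2714] yaz 112.8 ytilt 0.1 zdir [-0.627 -0.262 -0.734] outtilt -40.5 q [-0.29  0.95 -0.4   1.21  0.15  1.77  1.28] F [-1.1  0.4  1.2] op 0.997 ff 0.0
```

Emit:
step_arm --increments '[[[-0.7, -1.4, -2.5], [0, 0, 0]], [[0, 0, -4], [0, 0, 0]], [[0, 0, -4], [0, 0, 0]], [[0, 0, -4], [0, 0, 0]], [[0, 0, -3], [0, 0, 0]], [[0, 0, -2], [0, 0, 0]], [[0, 0, -2], [0, 0, 0]], [[0, 0, -1.3], [0, 0, 0]], [[0, 0, -1], [0, 0, 0]], [[0, 0, 0], [0, 0, 0]]]'

```text
clock: 3.15
tool_pos: [0.4693, 0.1889, 0.0202]
eef_rot: [-0.184, 0.913, -0.071, -0.358]
contact_force: [0.3, 0.2, 0.2]
opening: 1.0
finger_force: 0.0
```

```bash
python3 -c "
from h import *
st()
im,d=snap('side')
c=im[105:205,180:330,::-1]; cv2.imwrite('pics/c2.png',cv2.resize(c,None,fx=5,fy=5,interpolation=cv2.INTER_CUBIC))"
```

```text
t 3.15 tcp [0.4693 0.1889 0.0202] gp [0.4813 0.1939 0.0341] yaz 112.8 ytilt 0.1 zdir [-0.628 -0.262 -0.733] outtilt -40.6 q [-0.28  1.24 -0.37  1.3   0.25  1.41  1.28] F [0.3 0.2 0.2] op 1.0 ff 0.0
```

View pics/c2.png

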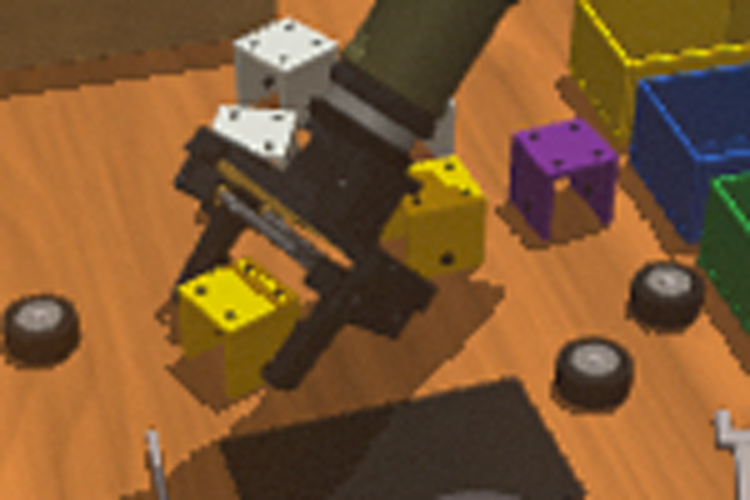

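The open fingers straddle the near fork, which shows at about (240,320) in the crop. I'm closing on it and lifting.

Emit:
step_arm --increments '[[[0, 0, 0], [0, 0, 0]], [[0, 0, 0], [0, 0, 0]], [[0, 0, 0], [0, 0, 0]], [[0, 0, 0], [0, 0, 0]], [[0, 0, 0], [0, 0, 0]], [[0, 0, 0], [0, 0, 0]], [[0, 0, 0], [0, 0, 0]], [[0, 0, 3], [0, 0, 0]], [[0, 0, 3], [0, 0, 0]], [[0, 0, 2], [0, 0, 0]]]' --fingers 0 --grip_force 45

```text
clock: 4.2
tool_pos: [0.4703, 0.1887, 0.1015]
eef_rot: [-0.184, 0.913, -0.072, -0.357]
contact_force: [0.0, 0.2, -4.1]
opening: 0.633
finger_force: 45.0
```

```bash
cat > kin.py <<'E'
import numpy as np
from scipy.optimize import least_squares
from scipy.spatial.transform import Rotation as Ro
def fk(q,p,s):
    R=Ro.from_euler("z",p[4]); x=np.array([p[6],p[7],p[0]])
    seq="zyzyzyz"; off=[0]*7; off[6]=p[5]
    for i in range(7):
        R=R*Ro.from_euler(seq[i],s[i]*q[i]+off[i])
        L={2:p[1],4:p[2],6:p[3]}.get(i,0); x=x+R.apply([0,0,L])
    return x,R
E
python3 - <<'E'
from h import *; from kin import *
import itertools
st()
D=[eval(l) for l in open("log.txt")]
D.insert(0,([-1.24215661,0.68990883,-0.19450083,1.56617259,0.15729128,0.90250262,-0.21510064],[0.18150922,0.59750334,0.23800227],[1.46863121e-01,9.89156500e-01,-7.99535138e-04,-5.85090493e-05]))
best=[]
for s in itertools.product([1,-1],repeat=4):
    S=[s[0],1,s[1],1,s[2],1,s[3]]
    def res(p):
        o=[]
        for q,x,e in D:
            X,R=fk(q,p,S); o+=list(X-x)+list(.1*(R.inv()*Ro.from_quat(e)).as_rotvec())
        return o
    for a in(0,1.57,3.1,-1.57):
        m=least_squares(res,[.3,.4,.4,.2,0,a,0,0]); best.append((m.cost,S,m.x.round(4)))
best.sort(key=lambda b:b[0]); print(best[0]); print(best[1]); import pickle; pickle.dump(best[0],open("kin.pkl","wb"))
E
```

```text
t 4.2 tcp [0.4703 0.1887 0.1015] gp [0.4822 0.1937 0.1155] yaz 112.8 ytilt 0.0 zdir [-0.626 -0.262 -0.735] outtilt -40.4 q [-0.27  1.12 -0.38  1.32  0.22  1.5   1.28] F [ 0.   0.2 -4.1] op 0.633 ff 45.0
(np.float64(4.898800034853986e-05), [-1, 1, -1, 1, -1, 1, -1], array([ 0.3448,  0.581 ,  0.3426,  0.3464, -0.0594,  1.5233,  0.0032,
       -0.0111]))
(np.float64(4.898800034854966e-05), [-1, 1, -1, 1, -1, 1, -1], array([ 0.3448,  0.581 ,  0.3426,  0.3464, -0.0594,  1.5233,  0.0032,
       -0.0111]))
```

```bash
cat >> kin.py <<'E'
import pickle
lo=np.array([-3.01,-.46,-1.47,.13,-1,.04,-2.66]);hi=np.array([3.01,2.08,1.51,2.56,4.14,2.09,2.66])
def ik(gp,yaz,th,q0,flip=False):
    _,S,p=pickle.load(open("kin.pkl","rb"))
    a=np.radians(yaz); y=np.array([np.cos(a),np.sin(a),0]); f=np.array([np.sin(a),-np.cos(a),0]); t=np.radians(th)
    z=f*np.sin(t)+np.array([0,0,-1])*np.cos(t)
    if flip: y=-y
    R=Ro.from_matrix(np.stack([np.cross(y,z),y,z],1)); x=np.array(gp)+.019*z
    def res(q):
        X,Q=fk(q,p,S); return np.r_[X-x,.2*(Q.inv()*R).as_rotvec(),.0005*(q-q0)]
    m=least_squares(res,np.clip(q0,lo+.01,hi-.01),bounds=(lo,hi)); X,Q=fk(m.x,p,S)
    return m.x.round(2),np.linalg.norm(X-x).round(3),np.degrees(np.linalg.norm((Q.inv()*R).as_rotvec())).round(1)
E
python3 - <<'E'
from h import *; from kin import *
q=r.get_state()["q"]
for gp,ya in(((.482,.194,.15),112.8),((.545,.07,.15),112.8),((.545,.07,.15),90),((.545,.07,.035),90),((.545,.07,.035),83.4),((.53,-.236,.055),83.4),((.46,-.236,.055),83.4),((.60,-.236,.055),83.4),((.633,.273,.05),93)):
    for th in(-60,-45,-30,30,45,60):
        print(gp,ya,th,*ik(gp,ya,th,q))
E
```

```text
(0.482, 0.194, 0.15) 112.8 -60 [-0.33  1.25 -0.36  1.06  0.19  1.92  1.29] 0.0 0.0
(0.482, 0.194, 0.15) 112.8 -45 [-0.3   1.1  -0.38  1.28  0.22  1.6   1.28] 0.0 0.0
(0.482, 0.194, 0.15) 112.8 -30 [-0.27  0.95 -0.39  1.52  0.26  1.26  1.24] 0.0 0.0
(0.482, 0.194, 0.15) 112.8 30 [ 0.14  1.21 -1.47  2.5   1.93  1.41 -0.47] 0.0 0.0
(0.482, 0.194, 0.15) 112.8 45 [ 0.11  1.26 -1.47  2.56  2.07  1.55 -0.54] 0.018 7.9
(0.482, 0.194, 0.15) 112.8 60 [ 0.09  1.31 -1.47  2.56  2.17  1.65 -0.54] 0.042 17.5
(0.545, 0.07, 0.15) 112.8 -60 [-0.19  1.28 -0.31  0.96  0.32  2.    1.48] 0.0 0.0
(0.545, 0.07, 0.15) 112.8 -45 [-0.15  1.12 -0.33  1.2   0.32  1.67  1.45] 0.0 0.0
(0.545, 0.07, 0.15) 112.8 -30 [-0.09  0.98 -0.36  1.44  0.34  1.33  1.41] 0.0 0.0
(0.545, 0.07, 0.15) 112.8 30 [ 0.52  1.23 -1.47  2.4   1.96  1.2  -0.05] 0.0 0.0
(0.545, 0.07, 0.15) 112.8 45 [ 0.55  1.35 -1.47  2.56  2.3   1.35 -0.19] 0.006 2.6
(0.545, 0.07, 0.15) 112.8 60 [ 0.71  1.52 -1.47  2.56  2.58  1.24 -0.02] 0.024 9.8
(0.545, 0.07, 0.15) 90 -60 [-0.05  1.28 -0.32  0.94  0.09  1.97  1.25] 0.0 0.0
(0.545, 0.07, 0.15) 90 -45 [
[... 2601 characters left out ...]
83.4 30 [ 1.    1.46 -1.39  2.17  2.1   1.21  0.16] 0.0 0.0
(0.6, -0.236, 0.055) 83.4 45 [ 1.06  1.67 -1.47  2.34  2.48  1.41  0.11] 0.0 0.0
(0.6, -0.236, 0.055) 83.4 60 [ 1.13  1.9  -1.47  2.43  2.88  1.48  0.23] 0.0 0.0
(0.633, 0.273, 0.05) 93 -60 [-0.32  1.55 -0.35  0.35  0.    2.09  1.11] 0.019 9.5
(0.633, 0.273, 0.05) 93 -45 [-0.34  1.53 -0.4   0.32  0.13  2.05  1.13] 0.0 0.0
(0.633, 0.273, 0.05) 93 -30 [-0.31  1.29 -0.34  0.86  0.14  1.51  1.1 ] 0.0 0.0
(0.633, 0.273, 0.05) 93 30 [-0.04  1.32 -1.16  1.99  2.02  1.29 -0.51] 0.0 0.0
(0.633, 0.273, 0.05) 93 45 [-0.06  1.49 -1.23  2.15  2.35  1.69 -0.66] 0.0 0.0
(0.633, 0.273, 0.05) 93 60 [-0.13  1.61 -1.12  2.23  2.66  1.98 -0.76] 0.0 0.0
```

```bash
python3 - <<'E'
from h import *; from kin import *
q=r.get_state()["q"]
for name,gp,ya,th in(("layA",(.48,.19,.04),0,47),("layA30",(.48,.19,.04),30,47),("lay60",(.48,.19,.04),60,47),("layA-30",(.48,.19,.04),-30,47),("lay180",(.48,.19,.04),180,47),
  ("pick",(.48,.19,.03),0,-43),("pick30",(.48,.19,.03),30,-43),("pick-30",(.48,.19,.03),-30,-43),("pick180",(.48,.19,.03),180,43),("pick210",(.48,.19,.03),210,43),
  ("place83",(.57,-.24,.055),83.4,-47),("placeN",(.49,-.23,.055),83.4,-47),("place-97",(.57,-.24,.055),-96.6,47),("place-97",(.49,-.23,.055),-96.6,47)):
    for g in(1.3,-1.5): 
        q0=q.copy(); q0[6]=g
        print(name,gp,ya,th,*ik(gp,ya,th,q0))
E
```

```text
layA (0.48, 0.19, 0.04) 0 47 [-1.21  1.32  0.84  1.64 -0.22  0.92 -0.49] 0.0 0.0
layA (0.48, 0.19, 0.04) 0 47 [-0.65  1.17 -0.31  1.64  0.86  1.26 -1.52] 0.0 0.0
layA30 (0.48, 0.19, 0.04) 30 47 [-1.41  1.36  0.96  1.97 -0.47  0.39  0.08] 0.0 0.0
layA30 (0.48, 0.19, 0.04) 30 47 [-0.65  1.16 -0.46  1.97  1.35  1.24 -1.68] 0.0 0.0
lay60 (0.48, 0.19, 0.04) 60 47 [-0.43  1.38 -0.93  2.33  1.81  1.8  -1.72] 0.0 0.0
lay60 (0.48, 0.19, 0.04) 60 47 [-0.54  1.27 -0.7   2.33  1.83  1.55 -1.78] 0.0 0.0
layA-30 (0.48, 0.19, 0.04) -30 47 [-0.96  1.31  0.69  1.38 -0.23  1.31 -0.85] 0.0 0.0
layA-30 (0.48, 0.19, 0.04) -30 47 [-0.54  1.22 -0.27  1.38  0.52  1.42 -1.56] 0.0 0.0
lay180 (0.48, 0.19, 0.04) 180 47 [ 0.61  1.52 -1.21  2.15  1.61  0.43  1.69] 0.0 0.0
lay180 (0.48, 0.19, 0.04) 180 47 [ 0.47  1.29 -0.81  2.14 -1.    0.04 -2.01] 0.001 0.8
pick (0.48, 0.19, 0.03) 0 -43 [ 0.41  1.25 -0.75  2.13 -1.    0.04  1.09] 0.002 1.6
pick (0.48, 0.19, 0.03) 0 -43 [ 0.59  1.54 -1.26  2.16  1.66  0.55 -1.54] 0.0 0.0
pick30 (0.48, 0.19, 0.03) 30 -43 [ 0.12  1.14 -0.35  1.83 -0.56  0.66  0.97] 0.0 0.0
pick30 (0
[... 625 characters left out ...]
5) 83.4 -47 [ 0.32  1.35 -0.22  0.85  0.3   1.78  1.57] 0.0 0.0
place83 (0.57, -0.24, 0.055) 83.4 -47 [ 0.47  1.43 -0.8   0.85  0.73  1.93  1.31] 0.0 0.0
placeN (0.49, -0.23, 0.055) 83.4 -47 [ 0.35  1.23 -0.2   1.22  0.3   1.53  1.53] 0.0 0.0
placeN (0.49, -0.23, 0.055) 83.4 -47 [ 0.62  1.4  -0.95  1.22  0.78  1.8   1.08] 0.0 0.0
place-97 (0.57, -0.24, 0.055) -96.6 47 [ 0.67  1.48 -1.47  1.94  1.42  1.78  2.66] 0.099 60.2
place-97 (0.57, -0.24, 0.055) -96.6 47 [ 0.29  1.34 -0.14  0.85  0.24  1.77 -1.53] 0.0 0.0
place-97 (0.49, -0.23, 0.055) -96.6 47 [ 0.66  1.51 -1.47  2.04  1.31  1.85  2.66] 0.09 52.3
place-97 (0.49, -0.23, 0.055) -96.6 47 [ 0.31  1.23 -0.1   1.22  0.22  1.51 -1.55] 0.0 0.0
```

```bash
python3 - <<'E'
from h import *; from kin import *
q=r.get_state()["q"]
q0=q.copy()
def chain(steps,q0):
    for gp,ya,th in steps:
        x=ik(gp,ya,th,q0); print(gp,ya,th,*x); q0=x[0]
g=(.48,.19,.15)
for psi in(0,15,-15):
  for P in(-25,-33):
    print("--",psi,P)
    chain([(g,112.8,-43),(g,112.8,0),(g,60,0),(g,psi,0),(g,psi,25),(g,psi,47),((.48,.19,.04),psi,47),(g,psi,0),(g,psi,P),((.48,.19,.035),psi,P),(g,psi,0),((.5,0,.2),-50,0),((.53,-.236,.2),-96.6,0),((.53,-.236,.2),-96.6,90+P),((.57,-.236,.055),-96.6,90+P),((.48,-.236,.055),-96.6,90+P)],q)
E
```

```text
-- 0 -25
(0.48, 0.19, 0.15) 112.8 -43 [-0.29  1.07 -0.38  1.33  0.23  1.55  1.27] 0.0 0.0
(0.48, 0.19, 0.15) 112.8 0 [-0.3   0.71 -0.27  2.01  0.4   0.47  1.12] 0.0 0.0
(0.48, 0.19, 0.15) 60 0 [-0.44  0.7  -0.03  2.01  0.04  0.43  0.56] 0.0 0.0
(0.48, 0.19, 0.15) 0 0 [-0.6   0.71  0.24  2.01 -0.35  0.46 -0.09] 0.0 0.0
(0.48, 0.19, 0.15) 0 25 [-1.01  0.89  0.62  1.83 -0.12  0.75 -0.43] 0.0 0.0
(0.48, 0.19, 0.15) 0 47 [-1.18  1.11  0.77  1.65  0.01  1.02 -0.59] 0.0 0.0
(0.48, 0.19, 0.04) 0 47 [-1.16  1.27  0.71  1.64 -0.06  0.9  -0.64] 0.0 0.0
(0.48, 0.19, 0.15) 0 0 [-0.57  0.71  0.18  2.01 -0.27  0.45 -0.17] 0.0 0.0
(0.48, 0.19, 0.15) 0 -25 [ 0.11  0.79 -0.52  2.14 -0.34  0.21  0.09] 0.0 0.0
(0.48, 0.19, 0.035) 0 -25 [ 0.08  1.02 -0.47  2.13 -1.    0.04  0.84] 0.002 1.7
(0.48, 0.19, 0.15) 0 0 [-0.69  0.73  0.39  2.01 -0.55  0.5   0.12] 0.0 0.0
(0.5, 0, 0.2) -50 0 [-0.47  0.68  0.66  2.02 -0.67  0.66 -0.23] 0.0 0.0
(0.53, -0.236, 0.2) -96.6 0 [-0.1   0.81  0.83  1.81 -0.77  0.88 -0.58] 0.0 0.0
(0.53, -0.236, 0.2) -96.6 65 [ 0.12  1.28  0.4   0.85 -0.    2.09 -1.2 ] 0.006 2.7
(0.57, -0.
[... 5789 characters left out ...]
15) -15 0 [-0.6   0.71  0.23  2.01 -0.35  0.46 -0.36] 0.0 0.0
(0.48, 0.19, 0.15) -15 -33 [ 0.27  0.85 -0.69  2.22 -1.    0.04  0.58] 0.004 3.3
(0.48, 0.19, 0.035) -15 -33 [ 0.23  1.09 -0.6   2.12 -1.    0.04  0.72] 0.011 9.1
(0.48, 0.19, 0.15) -15 0 [-0.69  0.73  0.39  2.01 -0.55  0.5  -0.15] 0.0 0.0
(0.5, 0, 0.2) -50 0 [-0.43  0.66  0.58  2.02 -0.61  0.63 -0.3 ] 0.0 0.0
(0.53, -0.236, 0.2) -96.6 0 [-0.07  0.79  0.77  1.81 -0.72  0.85 -0.63] 0.0 0.0
(0.53, -0.236, 0.2) -96.6 57 [ 0.01  1.32  0.87  0.89 -0.31  2.05 -0.94] 0.0 0.0
(0.57, -0.236, 0.055) -96.6 57 [ 0.08  1.55  0.81  0.6  -0.43  2.08 -1.11] 0.0 0.0
(0.48, -0.236, 0.055) -96.6 57 [-0.01  1.45  0.82  1.09 -0.38  1.77 -0.95] 0.0 0.0
```

Emit:
step_arm --increments '[[[0, 0, 0], [-5.36, -2.25, -6.3]], [[0, 0, 0], [-5.36, -2.25, -6.3]], [[0, 0, 0], [-5.36, -2.25, -6.3]], [[0, 0, 0], [-5.36, -2.25, -6.3]], [[0, 0, 0], [-5.36, -2.25, -6.3]], [[0, 0, 0], [-5.36, -2.25, -6.3]], [[0, 0, 0], [-5.36, -2.25, -6.3]], [[0, 0, 0], [-5.36, -2.25, -6.3]], [[0, 0, 0], [-5.36, -2.25, -6.3]], [[0, 0, 0], [-5.36, -2.25, -6.3]]]'

```text
clock: 5.2
tool_pos: [0.4696, 0.1889, 0.1001]
eef_rot: [0.489, 0.793, -0.295, -0.212]
contact_force: [0.2, -0.0, -3.7]
opening: 0.635
finger_force: 45.0
```

Emit:
step_arm --increments '[[[0, 0, 0], [-5.36, -2.25, -6.3]], [[0, 0, 0], [-5.36, -2.25, -6.3]], [[0, 0, 0], [-5.36, -2.25, -6.3]], [[0, 0, 0], [-5.36, -2.25, -6.3]], [[0, 0, 0], [-5.36, -2.25, -6.3]], [[0, 0, 0], [-5.36, -2.25, -6.3]], [[0, 0, 0], [-5.36, -2.25, -6.3]], [[0, 0, 0], [-5.36, -2.25, -6.3]], [[0, 0, 0], [-5.36, -2.25, -6.3]], [[0, 0, 0], [-5.36, -2.25, -6.3]]]'

```text
clock: 6.2
tool_pos: [0.4694, 0.1893, 0.1001]
eef_rot: [0.898, 0.25, -0.36, 0.046]
contact_force: [-0.5, -0.6, -4.2]
opening: 0.635
finger_force: 45.0
```

Emit:
step_arm --increments '[[[0, 0, 0], [-5.36, -2.25, -6.3]], [[0, 0, 0], [-1.8, 4.25, 0]], [[0, 0, -1], [0, 0, 0]], [[0, 0, -1], [0, 0, 0]], [[0, 0, -1], [0, 0, 0]], [[0, 0, -1], [0, 0, 0]], [[0, 0, -1], [0, 0, 0]], [[0, 0, -1], [0, 0, 0]], [[0, 0, -1], [0, 0, 0]], [[0, 0, 0], [0, 0, 0]]]'

```text
clock: 7.2
tool_pos: [0.4688, 0.189, 0.0293]
eef_rot: [0.898, 0.181, -0.393, 0.079]
contact_force: [-0.3, 0.0, -3.9]
opening: 0.63
finger_force: 45.0
```

```bash
python3 -c "
from h import *
st()
im,d=snap('side')
c=im[105:205,180:330,::-1]; cv2.imwrite('pics/c3.png',cv2.resize(c,None,fx=5,fy=5,interpolation=cv2.INTER_CUBIC))"
```

```text
t 7.2 tcp [0.4688 0.189  0.0293] gp [0.4816 0.1944 0.0422] yaz 112.9 ytilt -0.0 zdir [-0.677 -0.285 -0.678] outtilt -45.0 q [-0.69  1.34  0.58  1.26 -0.47  1.55 -1.2 ] F [-0.3  0.  -3.9] op 0.63 ff 45.0
```

View pics/c3.png

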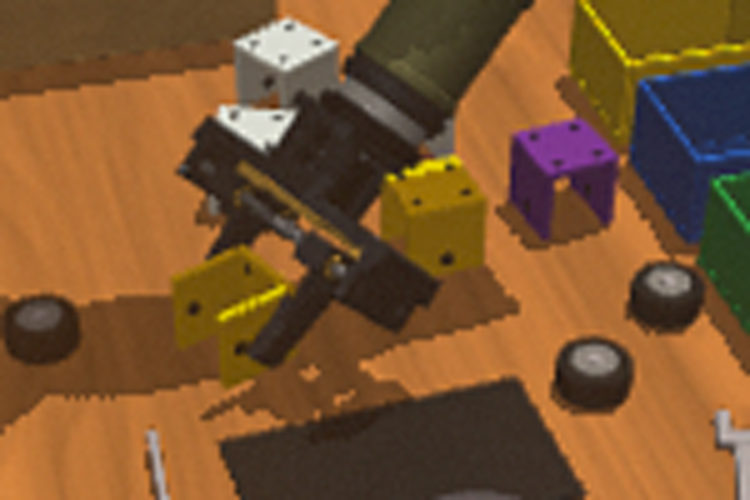

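Emit:
step_arm --increments '[[[0, 0, -0.8], [0, 0, 0]], [[0, 0, -0.35], [0, 0, 0]], [[0, 0, 0], [0, 0, 0]], [[0, 0, 0], [0, 0, 0]], [[0, 0, 0], [0, 0, 0]], [[0, 0, 0], [0, 0, 0]], [[0, 0, 0], [0, 0, 0]], [[0, 0, 0], [0, 0, 0]], [[0, 0, 0], [0, 0, 0]], [[0, 0, 0], [0, 0, 0]]]'

```text
clock: 8.25
tool_pos: [0.4696, 0.1891, 0.0192]
eef_rot: [0.898, 0.181, -0.392, 0.08]
contact_force: [-0.6, -0.5, -3.1]
opening: 0.633
finger_force: 45.0
```

Emit:
step_arm --increments '[[[0, 0, 0], [0, 0, 0]], [[0, 0, 0], [0, 0, 0]], [[0, 0, 0], [0, 0, 0]], [[0, 0, 0], [0, 0, 0]], [[1, 0.4, 1], [0, 0, 0]], [[2, 0.9, 2], [0, 0, 0]], [[2, 0.9, 2], [0, 0, 0]], [[2, 0.9, 2], [0, 0, 0]], [[0, 0, 3], [0, 0, 0]], [[0, 0, 3], [0, 0, 0]]]' --fingers 1

```text
clock: 9.25
tool_pos: [0.5397, 0.2197, 0.1498]
eef_rot: [0.898, 0.181, -0.393, 0.08]
contact_force: [0.4, -0.2, -0.4]
opening: 1.002
finger_force: 0.0
```

Emit:
step_arm --increments '[[[-1, -0.5, 0], [3.3, -7.9, 0]], [[-1, -0.5, 0], [3.3, -7.9, 0]], [[-1, -0.5, 0], [3.3, -7.9, 0]], [[-1, -0.5, 0], [3.3, -7.9, 0]], [[0, 0, 0], [3.3, -7.9, 0]], [[0, 0, 0], [1.8, -4.2, 0]], [[0, 0, 0], [0, 0, 0]], [[0, 0, 0], [0, 0, 0]], [[0, 0, 0], [0, 0, 0]], [[0, 0, 0], [0, 0, 0]]]'

```text
clock: 10.25
tool_pos: [0.5028, 0.2019, 0.1483]
eef_rot: [0.98, 0.198, -0.012, 0.003]
contact_force: [0.9, 0.8, -0.7]
opening: 1.0
finger_force: 0.0
```

```bash
python3 -c "
from h import *
st()
im,d=snap('side'); P=cloud('side',d)
for f in forks(im,d,'side',0.012): print(f)
c=im[105:205,180:330,::-1]; cv2.imwrite('pics/c4.png',cv2.resize(c,None,fx=5,fy=5,interpolation=cv2.INTER_CUBIC))"
```

```text
t 10.25 tcp [0.5028 0.2019 0.1483] gp [0.5033 0.2021 0.1673] yaz 112.9 ytilt 0.1 zdir [-0.022 -0.01  -1.   ] outtilt -1.2 q [-0.79  0.8   0.58  1.9  -0.68  0.67 -0.96] F [ 0.9  0.8 -0.7] op 1.0 ff 0.0
([256, 136, 21, 13, 162], array([0.6334, 0.2735, 0.0553]), np.float64(0.0573), [array([634.3, 274.5]), array([55.6, 59.2]), np.float64(4.1)])
([224, 157, 15, 12, 41], array([0.4947, 0.1973, 0.0551]), np.float64(0.0572), [array([492.2, 197.1]), array([22. , 57.1]), np.float64(21.1)])
```

View pics/c4.png

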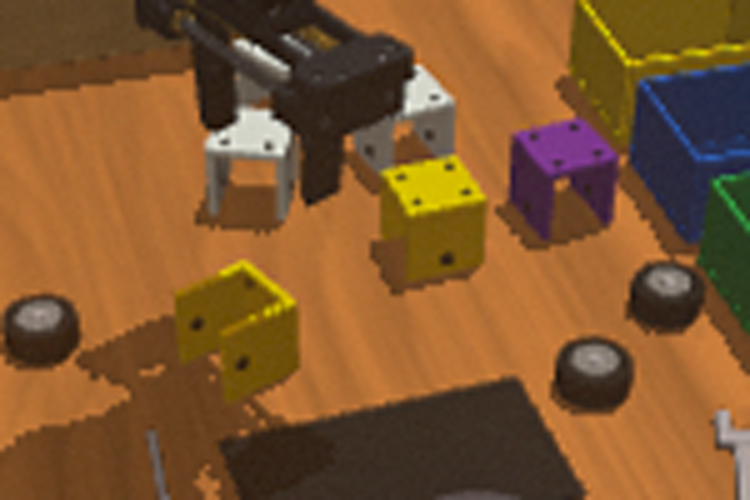

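The fork lies flat on its open side, plate outward, at about (240,330) in the crop. Next I grip it from straight above, spin it half a turn and set it down.

Emit:
step_arm --increments '[[[-1.3, -0.5, -2], [0.5, -1.1, 0]], [[-1.3, -0.5, -3], [0, 0, 0]], [[0, 0, -3], [0, 0, 0]], [[0, 0, -3], [0, 0, 0]], [[0, 0, -1.6], [0, 0, 0]], [[0, 0, -1], [0, 0, 0]], [[0, 0, 0], [0, 0, 0]], [[0, 0, 0], [0, 0, 0]], [[0, 0, 0], [0, 0, 0]], [[0, 0, 0], [0, 0, 0]]]'

```text
clock: 11.3
tool_pos: [0.4763, 0.1918, 0.0136]
eef_rot: [0.98, 0.198, -0.001, 0.0]
contact_force: [0.1, 0.1, -0.8]
opening: 0.997
finger_force: 0.0
```

Emit:
step_arm --increments '[[[0, 0, 0], [0, 0, 0]], [[0, 0, 0], [0, 0, 0]], [[0, 0, 0], [0, 0, 0]], [[0, 0, 0], [0, 0, 0]], [[0, 0, 0], [0, 0, 0]], [[0, 0, 0], [0, 0, 0]], [[0, 0, 1], [0, 0, 0]], [[0, 0, 1], [0, 0, 0]], [[0, 0, 0], [0, 0, 8.5]], [[0, 0, 0], [0, 0, 8.5]]]' --fingers 0

```text
clock: 12.3
tool_pos: [0.4759, 0.1917, 0.0337]
eef_rot: [0.939, 0.344, -0.001, 0.001]
contact_force: [-0.4, -0.6, -3.3]
opening: 0.631
finger_force: 45.0
```

Emit:
step_arm --increments '[[[0, 0, 0], [0, 0, 8.5]], [[0, 0, 0], [0, 0, 8.5]], [[0, 0, 0], [0, 0, 8.5]], [[0, 0, 0], [0, 0, 8.5]], [[0, 0, 0], [0, 0, 8.5]], [[0, 0, 0], [0, 0, 8.5]], [[0, 0, 0], [0, 0, 8.5]], [[0, 0, 0], [0, 0, 8.5]], [[0, 0, 0], [0, 0, 8.5]], [[0, 0, 0], [0, 0, 8.5]]]'

```text
clock: 13.3
tool_pos: [0.4758, 0.191, 0.0334]
eef_rot: [0.46, 0.888, -0.001, 0.002]
contact_force: [0.2, -0.8, -4.1]
opening: 0.632
finger_force: 45.0
```

Emit:
step_arm --increments '[[[0, 0, 0], [0, 0, 8.5]], [[0, 0, 0], [0, 0, 8.5]], [[0, 0, 0], [0, 0, 8.5]], [[0, 0, 0], [0, 0, 8.5]], [[0, 0, 0], [0, 0, 8.5]], [[0, 0, 0], [0, 0, 8.5]], [[0, 0, 0], [0, 0, 8.5]], [[0, 0, 0], [0, 0, 8.5]], [[0, 0, 0], [0, 0, 8.5]], [[0, 0, 0], [0, 0, 1.5]]]'

```text
clock: 14.3
tool_pos: [0.476, 0.1906, 0.0333]
eef_rot: [-0.199, 0.98, -0.001, 0.002]
contact_force: [0.3, -0.0, -3.9]
opening: 0.629
finger_force: 45.0
```

```bash
python3 -c "
from h import *
st()"
```

```text
t 14.3 tcp [0.476  0.1906 0.0333] gp [0.476  0.1906 0.0523] yaz 112.9 ytilt -0.1 zdir [ 0.003 -0.001 -1.   ] outtilt 0.2 q [-0.37  0.9  -0.17  2.04  0.57  0.25  0.94] F [ 0.3 -0.  -3.9] op 0.629 ff 45.0
```

Emit:
step_arm --increments '[[[0, 0, -1], [0, 0, 0]], [[0, 0, -0.9], [0, 0, 0]], [[0, 0, 0], [0, 0, 0]], [[0, 0, 0], [0, 0, 0]], [[0, 0, 0], [0, 0, 0]], [[0, 0, 0], [0, 0, 0]], [[0, 0, 0], [0, 0, 0]], [[0, 0, 0], [0, 0, 0]], [[0, 0, 0], [0, 0, 0]], [[0, 0, 0], [0, 0, 0]]]'

```text
clock: 15.3
tool_pos: [0.4757, 0.1915, 0.0139]
eef_rot: [-0.198, 0.98, 0.0, 0.001]
contact_force: [0.2, 0.4, -4.0]
opening: 0.635
finger_force: 45.0
```

Emit:
step_arm --increments '[[[0, 0, 0], [0, 0, 0]], [[0, 0, 0], [0, 0, 0]], [[0, 0, 0], [0, 0, 0]], [[0, 0, 0], [0, 0, 0]], [[0, 0, 2], [0, 0, 0]], [[0, 0, 3], [0, 0, 0]], [[0, 0, 3], [0, 0, 0]], [[0, 0, 3], [0, 0, 0]], [[0, 0, 1], [0, 0, 0]], [[0, 0, 0], [0, 0, 0]]]' --fingers 1

```text
clock: 16.3
tool_pos: [0.4765, 0.1918, 0.135]
eef_rot: [-0.198, 0.98, 0.001, 0.003]
contact_force: [-0.1, 0.3, 0.7]
opening: 1.001
finger_force: 0.0
```

Emit:
step_arm --increments '[[[0, 0, 0], [-3.09, 7.38, 0]], [[0, 0, 0], [-3.09, 7.38, 0]], [[0, 0, 0], [-3.09, 7.38, 0]], [[0, 0, 0], [-3.09, 7.38, 0]], [[0, 0, 0], [-3.09, 7.38, 0]], [[0, 0, 0], [0, 0, 0]], [[0, 0, 0], [0, 0, 0]], [[0, 0, 0], [0, 0, 0]], [[0, 0, 0], [0, 0, 0]], [[0, 0, 0], [0, 0, 0]]]'

```text
clock: 17.3
tool_pos: [0.4758, 0.1912, 0.1348]
eef_rot: [-0.186, 0.923, -0.067, -0.33]
contact_force: [0.1, 0.6, 1.0]
opening: 0.997
finger_force: 0.0
```

```bash
python3 -c "
from h import *
st()
im,d=snap('side'); P=cloud('side',d)
for f in forks(im,d,'side',0.012): print(f)
for f in forks(*snap('top')): print(f)
c=im[105:205,180:330,::-1]; cv2.imwrite('pics/c5.png',cv2.resize(c,None,fx=5,fy=5,interpolation=cv2.INTER_CUBIC))"
```

```text
t 17.3 tcp [0.4758 0.1912 0.1348] gp [0.4869 0.1959 0.1495] yaz 112.8 ytilt -0.0 zdir [-0.584 -0.246 -0.773] outtilt -37.1 q [-0.26  1.05 -0.42  1.35  0.23  1.49  1.26] F [0.1 0.6 1. ] op 0.997 ff 0.0
([256, 136, 21, 13, 152], array([0.6343, 0.2712, 0.0556]), np.float64(0.0576), [array([634.1, 273.8]), array([53.9, 57.9]), np.float64(6.1)])
([116, 101, 31, 13, 78], array([0.8145, 0.4369, 0.0668]), np.float64(0.0717), [array([813.1, 431. ]), array([99. , 36.6]), np.float64(67.8)])
```

View pics/c5.png

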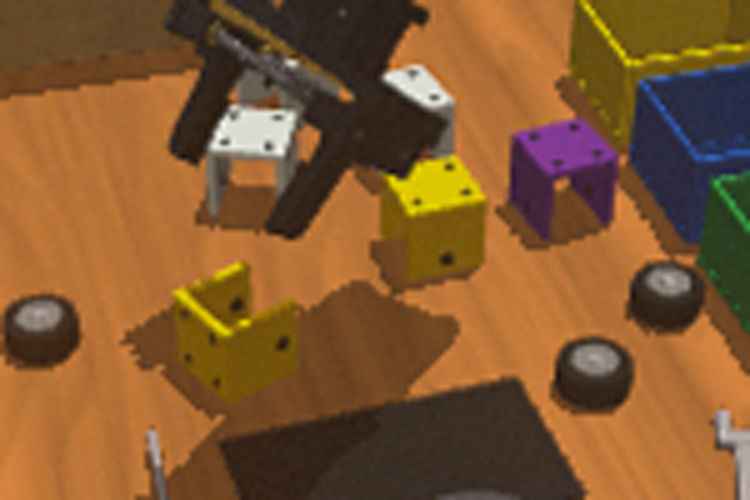

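Emit:
step_arm --increments '[[[0, 0, -3], [0, 0, 0]], [[0, 0, -3], [0, 0, 0]], [[0, 0, -2], [0, 0, 0]], [[0, 0, -2], [0, 0, 0]], [[0, 0, -1], [0, 0, 0]], [[0, 0, -0.7], [0, 0, 0]], [[0, 0, 0], [0, 0, 0]], [[0, 0, 0], [0, 0, 0]], [[0, 0, 0], [0, 0, 0]], [[0, 0, 0], [0, 0, 0]]]'

```text
clock: 18.4
tool_pos: [0.4763, 0.1916, 0.0173]
eef_rot: [-0.186, 0.923, -0.067, -0.33]
contact_force: [-0.5, 0.2, 0.4]
opening: 1.002
finger_force: 0.0
```

Emit:
step_arm --increments '[[[0, 0, 0], [0, 0, 0]], [[0, 0, 0], [0, 0, 0]], [[0, 0, 0], [0, 0, 0]], [[0, 0, 0], [0, 0, 0]], [[0, 0, 0], [0, 0, 0]], [[0, 0, 0], [0, 0, 0]], [[0, 0, 2], [0, 0, 0]], [[0, 0, 3], [0, 0, 0]], [[0, 0, 4], [0, 0, 0]], [[0, 0, 1], [0, 0, 0]]]' --fingers 0

```text
clock: 19.4
tool_pos: [0.4777, 0.1927, 0.1207]
eef_rot: [-0.186, 0.924, -0.066, -0.328]
contact_force: [1.3, 0.9, -4.2]
opening: 0.631
finger_force: 45.0
```

Emit:
step_arm --increments '[[[0, 0, 0], [-5.0, -2.11, -6.62]], [[0, 0, 0], [-5.0, -2.11, -6.62]], [[0, 0, 0], [-5.0, -2.11, -6.62]], [[0, 0, 0], [-5.0, -2.11, -6.62]], [[0, 0, 0], [-5.0, -2.11, -6.62]], [[0, 0, 0], [-5.0, -2.11, -6.62]], [[0, 0, 0], [-5.0, -2.11, -6.62]], [[0, 0, 0], [-5.0, -2.11, -6.62]], [[0, 0, 0], [-5.0, -2.11, -6.62]], [[0, 0, 0], [-5.0, -2.11, -6.62]]]'

```text
clock: 20.4
tool_pos: [0.4757, 0.1916, 0.1163]
eef_rot: [0.493, 0.802, -0.273, -0.196]
contact_force: [-0.2, 0.3, -3.7]
opening: 0.635
finger_force: 45.0
```

Emit:
step_arm --increments '[[[0, 0, 0], [-5.0, -2.11, -6.62]], [[0, 0, 0], [-5.0, -2.11, -6.62]], [[0, 0, 0], [-5.0, -2.11, -6.62]], [[0, 0, 0], [-5.0, -2.11, -6.62]], [[0, 0, 0], [-5.0, -2.11, -6.62]], [[0, 0, 0], [-5.0, -2.11, -6.62]], [[0, 0, 0], [-5.0, -2.11, -6.62]], [[0, 0, 0], [-5.0, -2.11, -6.62]], [[0, 0, 0], [-5.0, -2.11, -6.62]], [[0, 0, 0], [-5.0, -2.11, -6.62]]]'

```text
clock: 21.4
tool_pos: [0.4755, 0.1921, 0.1161]
eef_rot: [0.907, 0.254, -0.333, 0.042]
contact_force: [0.1, 0.7, -3.9]
opening: 0.635
finger_force: 45.0
```

Emit:
step_arm --increments '[[[0, 0, 0], [-5.0, -2.11, -6.62]], [[0, 0, 0], [-2.1, 5.1, 0]], [[0, 0, 0], [-2.1, 5.1, 0]], [[0, 0, 3], [0, 0, 0]], [[0, 0, 3], [0, 0, 0]], [[0, 0, 3], [0, 0, 0]], [[0, 0, 1], [0, 0, 0]], [[0, 0, 0], [0, 0, 0]], [[0, 0, 0], [0, 0, 0]], [[0, 0, 0], [0, 0, 0]]]'

```text
clock: 22.4
tool_pos: [0.4751, 0.1916, 0.2151]
eef_rot: [0.886, 0.182, -0.418, 0.083]
contact_force: [-0.7, -0.6, -3.2]
opening: 0.632
finger_force: 45.0
```

```bash
python3 -c "
from h import *
st()
im,d=snap('side')
c=im[55:205,130:330,::-1]; cv2.imwrite('pics/c6.png',cv2.resize(c,None,fx=3.5,fy=3.5,interpolation=cv2.INTER_CUBIC))"
```

```text
t 22.4 tcp [0.4751 0.1916 0.2151] gp [0.4886 0.1973 0.2272] yaz 113.0 ytilt -0.3 zdir [-0.71  -0.299 -0.637] outtilt -48.1 q [-0.68  1.12  0.59  1.19 -0.33  1.84 -1.24] F [-0.7 -0.6 -3.2] op 0.632 ff 45.0
```

View pics/c6.png

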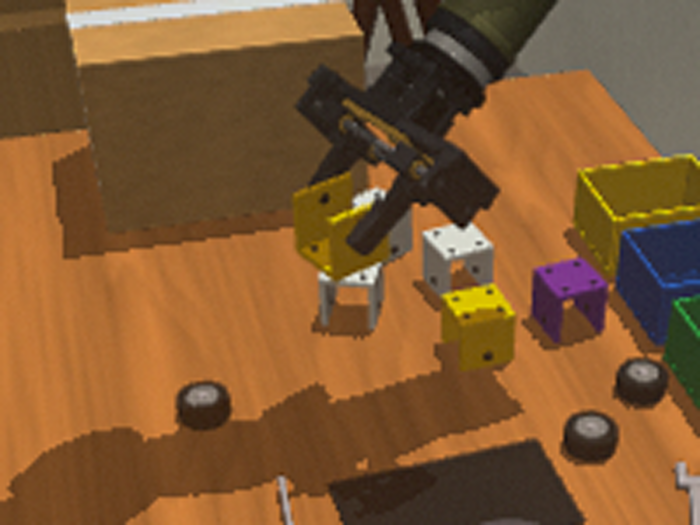

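The fork is now legs up in the gripper, at about (330,240) in the crop. I'm carrying it to the far half of the clamp.

Emit:
step_arm --increments '[[[0.9, -4, 0], [0, 0, -2.96]], [[0.9, -4, 0], [0, 0, -2.96]], [[0.9, -4, 0], [0, 0, -2.96]], [[0.9, -4, 0], [0, 0, -2.96]], [[0.9, -4, 0], [0, 0, -2.96]], [[0.9, -4, 0], [0, 0, -2.96]], [[0.9, -4, 0], [0, 0, -2.96]], [[0.9, -4, 0], [0, 0, -2.96]], [[0.9, -4, 0], [0, 0, -2.96]], [[0.9, -4, 0], [0, 0, -2.96]]]'

```text
clock: 23.45
tool_pos: [0.5658, -0.2096, 0.2154]
eef_rot: [0.903, -0.052, -0.425, -0.027]
contact_force: [1.6, 0.1, -4.4]
opening: 0.633
finger_force: 45.0
```

Emit:
step_arm --increments '[[[0.8, -4.2, 0], [0, 0, 0]], [[0, 0, -2], [0, 0, 0]], [[0, 0, -2], [0, 0, 0]], [[0, 0, -2], [0, 0, 0]], [[0, 0, -2], [0, 0, 0]], [[0, 0, -2], [0, 0, 0]], [[0, 0, 0], [0, 0, 0]], [[0, 0, 0], [0, 0, 0]], [[0, 0, 0], [0, 0, 0]], [[0, 0, 0], [0, 0, 0]]]'

```text
clock: 24.45
tool_pos: [0.5671, -0.2439, 0.1153]
eef_rot: [0.905, -0.05, -0.422, -0.025]
contact_force: [-1.1, 0.9, -3.6]
opening: 0.632
finger_force: 45.0
```

```bash
python3 -c "
from h import *
s=st()
C=np.array([.5303,-.2358]);X=np.array([.9934,-.115]);Y=np.array([.115,.9934])
M=Ro.from_quat(s['eef_rot']).as_matrix();g=(s['tool_pos']-.019*M[:,2]);print('clamp gp',(g[:2]-C)@X,(g[:2]-C)@Y)
im,d=snap('side')
c=im[190:340,200:400,::-1]; cv2.imwrite('pics/c7.png',cv2.resize(c,None,fx=3.5,fy=3.5,interpolation=cv2.INTER_CUBIC))"
```

```text
t 24.45 tcp [ 0.5671 -0.2439  0.1153] gp [ 0.5816 -0.2456  0.1275] yaz 83.6 ytilt -0.1 zdir [-0.761  0.087 -0.643] outtilt -49.8 q [ 0.17  1.37  0.42  0.7  -0.17  1.96 -1.23] F [-1.1  0.9 -3.6] op 0.632 ff 45.0
clamp gp 0.05205646550747296 -0.0038280801536398875
```

View pics/c7.png

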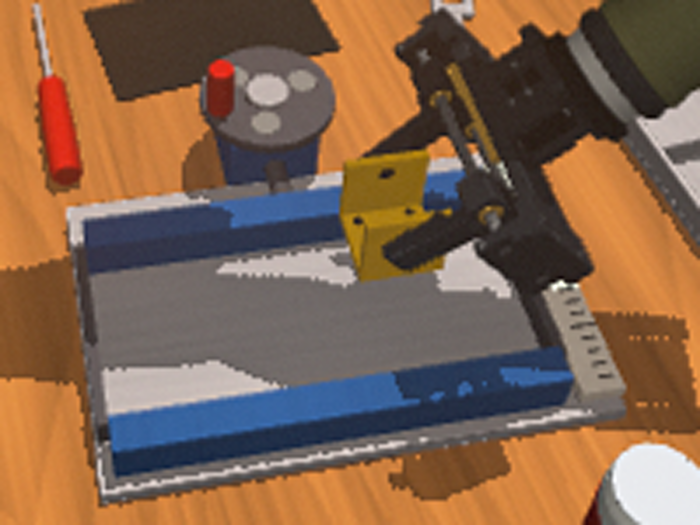

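Emit:
step_arm --increments '[[[0, -0.4, -1], [0, 0, 0]], [[0, 0, -1.5], [0, 0, 0]], [[0, 0, -1.5], [0, 0, 0]], [[0, 0, -1.2], [0, 0, 0]], [[0, 0, -1], [0, 0, 0]], [[0, 0, -0.6], [0, 0, 0]], [[0, 0, -0.4], [0, 0, 0]], [[0, 0, -0.2], [0, 0, 0]], [[0, 0, 0], [0, 0, 0]], [[0, 0, 0], [0, 0, 0]]]'

```text
clock: 25.5
tool_pos: [0.5668, -0.2478, 0.0406]
eef_rot: [0.905, -0.05, -0.422, -0.025]
contact_force: [-1.0, 0.3, -3.4]
opening: 0.632
finger_force: 45.0
```

```bash
python3 -c "
from h import *
s=st()"
```

```text
t 25.5 tcp [ 0.5668 -0.2478  0.0406] gp [ 0.5813 -0.2494  0.0528] yaz 83.6 ytilt -0.2 zdir [-0.761  0.087 -0.642] outtilt -49.8 q [ 0.18  1.47  0.41  0.65 -0.19  1.91 -1.25] F [-1.   0.3 -3.4] op 0.632 ff 45.0
```

Emit:
step_arm --increments '[[[0, 0, -0.1], [0, 0, 0]], [[0, 0, 0], [0, 0, 0]], [[0, 0, 0], [0, 0, 0]], [[0, 0, 0], [0, 0, 0]], [[0, 0, 0], [0, 0, 0]], [[1, -0.1, 0.84], [0, 0, 0]], [[2, -0.2, 1.7], [0, 0, 0]], [[2, -0.2, 1.7], [0, 0, 0]], [[2, -0.2, 1.7], [0, 0, 0]], [[1, -0.1, 0.9], [0, 0, 0]]]' --fingers 0.8

```text
clock: 26.5
tool_pos: [0.6073, -0.2439, 0.1056]
eef_rot: [0.912, -0.048, -0.406, -0.019]
contact_force: [-0.0, -0.2, 0.3]
opening: 0.8
finger_force: 0.0
```

Emit:
step_arm --increments '[[[0, 0, 4], [0, 0, 0]], [[0, 0, 4], [0, 0, 0]], [[-2, 2, 3], [-0.9, -8, 0]], [[-2, 3, 0], [-0.9, -8, 0]], [[-2, 4, 0], [-0.9, -8, 0]], [[-2, 4, 0], [-0.9, -8, 0]], [[-1, 4, 0], [-0.9, -8, 0]], [[0, 4, 0], [-0.9, -8, 0]], [[0, 4, 0], [0, 0, 0]], [[0, 4, 0], [0, 0, 0]]]'

```text
clock: 27.5
tool_pos: [0.5285, 0.0167, 0.2002]
eef_rot: [0.996, -0.054, -0.067, 0.002]
contact_force: [1.0, 0.0, 0.4]
opening: 0.801
finger_force: 0.0
```

```bash
python3 -c "
from h import *
s=st()
im,d=snap('side')
for f in forks(im,d,'side',0.03): print(f)
for f in forks(*snap('top')): print(f)
cv2.imwrite('pics/c8.png',cv2.resize(im[90:340,170:400,::-1],None,fx=2.4,fy=2.4,interpolation=cv2.INTER_CUBIC))"
```

```text
t 27.5 tcp [0.5285 0.0167 0.2002] gp [0.531  0.0167 0.2191] yaz 83.8 ytilt 0.6 zdir [-0.133  0.003 -0.991] outtilt -7.7 q [-0.31  0.7   0.35  1.79 -0.3   0.84 -1.48] F [1.  0.  0.4] op 0.801 ff 0.0
([297, 254, 23, 6, 51], array([ 0.582 , -0.2255,  0.0677]), np.float64(0.069), [array([ 581.6, -225.2]), array([ 7. , 55.1]), np.float64(83.2)])
([302, 272, 24, 5, 65], array([ 0.5745, -0.2749,  0.0677]), np.float64(0.0694), [array([ 575.5, -274.8]), array([ 7.9, 54.9]), np.float64(84.1)])
([116, 101, 34, 13, 101], array([0.8173, 0.4166, 0.0678]), np.float64(0.0718), [array([828.7, 416.6]), array([ 41.3, 109.4]), np.float64(0.2)])
([167, 159, 18, 18, 291], array([0.6324, 0.2728, 0.0552]), np.float64(0.0586), [array([633. , 272.7]), array([56.2, 55.9]), np.float64(3.1)])
([328, 177, 4, 17, 47], array([ 0.577 , -0.2261,  0.0667]), np.float64(0.0697), [array([ 578.4, -226.4]), array([ 7.2, 51.9]), np.float64(84.6)])
```

View pics/c8.png

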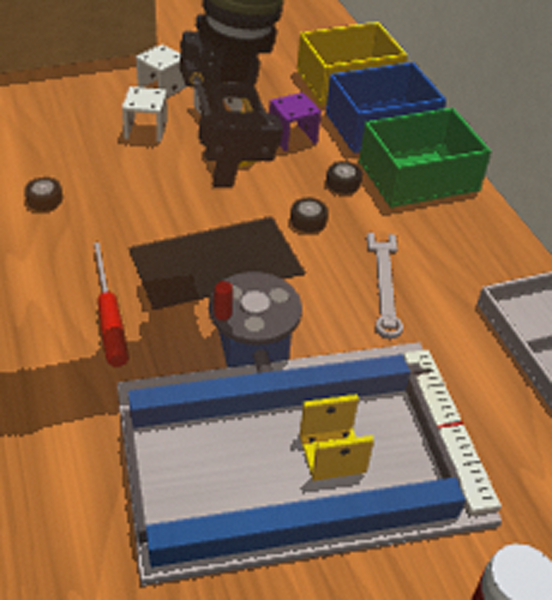

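Fork 1 stands legs up in the clamp, at about (335,435) in the crop. Before grasping the far fork I'm measuring how much room its neighbours leave.

```bash
python3 -c "
from h import *
z=np.load('top0.npz');im,d=z['im'],z['d'];P=cloud('top',d)
m=((abs(P[...,2]-.056)<.008)&(P[...,0]<.8)&(P[...,0]>.3)&(P[...,1]>.15)&(P[...,1]<.5)).astype(np.uint8)
n,l,s,_=cv2.connectedComponentsWithStats(m)
for i in range(1,n):
    if s[i,4]>60: print(s[i],im[l==i].mean(0).round(),[np.round(x,1) for x in cv2.minAreaRect((P[l==i][:,:2]*1000).astype(np.float32))])
"
```

```text
[161 127  19  19 297] [115.  50. 133.] [array([737.2, 294. ]), array([56.5, 57.6]), np.float64(7.5)]
[130 153  20  20 308] [180. 184. 188.] [array([647.5, 390.8]), array([58.4, 56.9]), np.float64(8.0)]
[167 158  18  19 301] [182. 187.  35.] [array([633.6, 272.5]), array([56.4, 56.2]), np.float64(3.2)]
[104 171  20  23 278] [177. 182. 187.] [array([581.1, 478.3]), array([57.7, 56.6]), np.float64(27.9)]
[133 188  24  23 313] [181. 185. 189.] [array([528.6, 370.9]), array([58.2, 56.1]), np.float64(65.0)]
[188 204  22  22 306] [183. 188.  35.] [array([478.8, 192.9]), array([55.9, 56.6]), np.float64(22.7)]
```

Emit:
step_arm --increments '[[[1.2, 3.2, 0], [-0.1, 2.79, 1.16]], [[1.2, 3.2, 0], [-0.1, 2.79, 1.16]], [[1.2, 3.2, 0], [-0.1, 2.79, 1.16]], [[1.2, 3.2, 0], [-0.1, 2.79, 1.16]], [[1.2, 3.2, 0], [-0.1, 2.79, 1.16]], [[1.2, 3.2, 0], [-0.1, 2.79, 1.16]], [[1.2, 3.2, 0], [-0.1, 2.79, 1.16]], [[1.3, 3.2, 0], [-0.1, 2.79, 1.16]], [[0, 0, 0], [0, 0, 0]], [[0, 0, 0], [0, 0, 0]]]' --fingers 1

```text
clock: 28.6
tool_pos: [0.6288, 0.2704, 0.1975]
eef_rot: [0.966, 0.027, -0.257, 0.026]
contact_force: [-0.4, -0.7, 0.0]
opening: 1.003
finger_force: 0.0
```

```bash
python3 -c "
from h import *
s=st()
im,d=snap('side')
for f in forks(im,d,'side',0.03): print(f)
"
```

```text
t 28.6 tcp [0.6288 0.2704 0.1975] gp [0.6382 0.2716 0.214 ] yaz 93.8 ytilt 2.1 zdir [-0.496 -0.065 -0.866] outtilt -29.8 q [-0.48  1.15  0.28  0.74 -0.35  1.79 -1.8 ] F [-0.4 -0.7  0. ] op 1.003 ff 0.0
([297, 254, 23, 6, 53], array([ 0.5819, -0.2256,  0.0679]), np.float64(0.0696), [array([ 582.1, -225.1]), array([ 7.5, 56.3]), np.float64(83.7)])
([302, 272, 24, 5, 64], array([ 0.5743, -0.2749,  0.0678]), np.float64(0.0691), [array([ 575.3, -274.6]), array([ 8.9, 55.3]), np.float64(81.3)])
```

Emit:
step_arm --increments '[[[-0.3, 0.2, -2], [2.1, 0, -0.6]], [[0, 0, -3], [0, 0, 0]], [[0, 0, -3], [0, 0, 0]], [[0, 0, -3], [0, 0, 0]], [[0, 0, -3], [0, 0, 0]], [[0, 0, 0], [0, 0, 0]], [[0, 0, 0], [0, 0, 0]], [[0, 0, 0], [0, 0, 0]], [[0, 0, 0], [0, 0, 0]], [[0, 0, 0], [0, 0, 0]]]'

```text
clock: 29.65
tool_pos: [0.6274, 0.2731, 0.0602]
eef_rot: [0.967, 0.027, -0.255, 0.006]
contact_force: [0.4, -0.6, 0.3]
opening: 0.999
finger_force: 0.0
```

```bash
python3 -c "
from h import *
s=st()
im,d=snap('side')
for f in forks(im,d,'side',0.03): print(f)
c=im[95:195,200:350,::-1]; cv2.imwrite('pics/c9.png',cv2.resize(c,None,fx=5,fy=5,interpolation=cv2.INTER_CUBIC))"
```

```text
t 29.65 tcp [0.6274 0.2731 0.0602] gp [0.6368 0.2736 0.0767] yaz 93.2 ytilt -0.1 zdir [-0.492 -0.025 -0.87 ] outtilt -29.5 q [-0.47  1.28  0.25  0.84 -0.38  1.55 -1.75] F [ 0.4 -0.6  0.3] op 0.999 ff 0.0
([256, 139, 9, 10, 41], array([0.6126, 0.273 , 0.0554]), np.float64(0.0578), [array([613.7, 272.6]), array([15.5, 52.8]), np.float64(2.5)])
([297, 254, 23, 6, 53], array([ 0.5817, -0.2259,  0.068 ]), np.float64(0.0699), [array([ 581.6, -226.2]), array([ 8.5, 54.5]), np.float64(85.1)])
([302, 272, 24, 5, 65], array([ 0.5741, -0.275 ,  0.0679]), np.float64(0.0694), [array([ 575. , -274.4]), array([ 8.1, 54.3]), np.float64(82.7)])
```

View pics/c9.png

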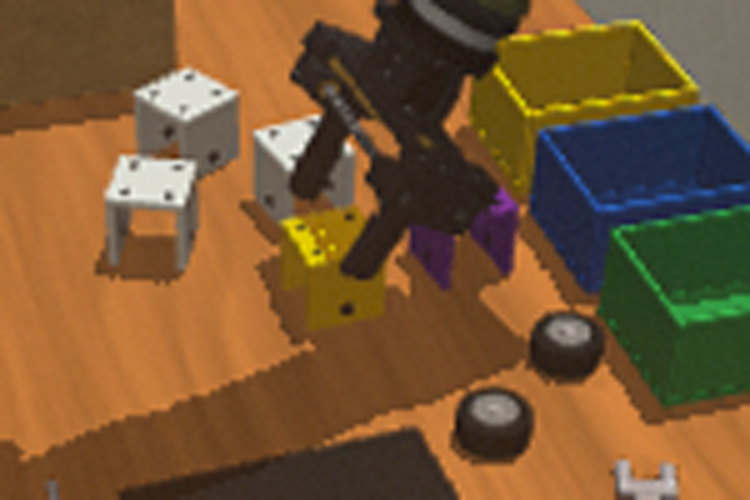

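Emit:
step_arm --increments '[[[-0.1, 0, -1.5], [0, 0, 0]], [[0, 0, -1.5], [0, 0, 0]], [[0, 0, -1], [0, 0, 0]], [[0, 0, 0], [0, 0, 0]], [[0, 0, 0], [0, 0, 0]], [[0, 0, 0], [0, 0, 0]], [[0, 0, 0], [0, 0, 0]], [[0, 0, 0], [0, 0, 0]], [[0, 0, 0], [0, 0, 0]], [[0, 0, 0], [0, 0, 0]]]'

```text
clock: 30.7
tool_pos: [0.6258, 0.273, 0.0187]
eef_rot: [0.966, 0.027, -0.256, 0.006]
contact_force: [-0.6, 0.9, 0.1]
opening: 1.0
finger_force: 0.0
```

Emit:
step_arm --increments '[[[0, 0, 0], [0, 0, 0]], [[0, 0, 0], [0, 0, 0]], [[0, 0, 0], [0, 0, 0]], [[0, 0, 0], [0, 0, 0]], [[0, 0, 0], [0, 0, 0]], [[0, 0, 0], [0, 0, 0]], [[0, 0, 2], [0, 0, 0]], [[0, 0, 3], [0, 0, 0]], [[0, 0, 3], [0, 0, 0]], [[0, 0, 1], [0, 0, 0]]]' --fingers 0

```text
clock: 31.7
tool_pos: [0.6278, 0.2732, 0.113]
eef_rot: [0.967, 0.027, -0.253, 0.006]
contact_force: [0.4, 0.4, -2.2]
opening: 0.634
finger_force: 45.0
```

```bash
python3 -c "
from h import *
s=st()"
```

```text
t 31.7 tcp [0.6278 0.2732 0.113 ] gp [0.6371 0.2737 0.1296] yaz 93.2 ytilt -0.2 zdir [-0.488 -0.024 -0.872] outtilt -29.2 q [-0.48  1.22  0.26  0.84 -0.37  1.62 -1.76] F [ 0.4  0.4 -2.2] op 0.634 ff 45.0
```

Emit:
step_arm --increments '[[[-0.7, -0.4, 0], [4.2, 0.2, 7.47]], [[-0.7, -0.4, 0], [4.2, 0.2, 7.47]], [[-0.7, -0.4, 0], [4.2, 0.2, 7.47]], [[-0.7, -0.4, 0], [4.2, 0.2, 7.47]], [[-0.7, -0.4, 0], [4.2, 0.2, 7.47]], [[-0.7, -0.4, 0], [4.2, 0.2, 7.47]], [[-0.7, -0.4, 0], [4.2, 0.2, 7.47]], [[-0.7, -0.4, 0], [4.2, 0.2, 7.47]], [[-0.7, -0.4, 0], [4.2, 0.2, 7.47]], [[-0.7, -0.4, 0], [4.2, 0.2, 7.47]]]'

```text
clock: 32.7
tool_pos: [0.5553, 0.2323, 0.1083]
eef_rot: [0.688, 0.68, -0.19, -0.167]
contact_force: [-0.7, -0.1, -3.6]
opening: 0.631
finger_force: 45.0
```

Emit:
step_arm --increments '[[[-0.7, -0.4, 0], [4.2, 0.2, 7.47]], [[-0.7, -0.4, 0], [4.2, 0.2, 7.47]], [[-0.7, -0.4, 0], [4.2, 0.2, 7.47]], [[-0.7, -0.4, 0], [4.2, 0.2, 7.47]], [[-0.7, -0.4, 0], [4.2, 0.2, 7.47]], [[-0.7, -0.4, 0], [4.2, 0.2, 7.47]], [[-0.7, -0.4, 0], [4.2, 0.2, 7.47]], [[-0.7, -0.4, 0], [4.2, 0.2, 7.47]], [[-0.7, -0.4, 0], [4.2, 0.2, 7.47]], [[-0.7, -0.4, 0], [4.2, 0.2, 7.47]]]'

```text
clock: 33.7
tool_pos: [0.4856, 0.1919, 0.1083]
eef_rot: [0.043, 0.967, -0.023, -0.25]
contact_force: [-0.1, -0.3, -3.3]
opening: 0.632
finger_force: 45.0
```

Emit:
step_arm --increments '[[[0, 0, 0], [4.2, 0.2, 7.47]], [[0, 0, 0], [-0.4, 7.7, 0]], [[0, 0, 0], [-0.4, 7.7, 0]], [[0, 0, 0], [-0.4, 7.7, 0]], [[0, 0, 0], [-0.4, 7.7, 0]], [[0, 0, -1], [0, 0, 0]], [[0, 0, -1], [0, 0, 0]], [[0, 0, -1], [0, 0, 0]], [[0, 0, 0], [0, 0, 0]], [[0, 0, 0], [0, 0, 0]]]'

```text
clock: 34.7
tool_pos: [0.4858, 0.1929, 0.0796]
eef_rot: [-0.023, 0.866, -0.01, -0.499]
contact_force: [0.3, 0.6, -1.6]
opening: 0.631
finger_force: 45.0
```

```bash
python3 -c "
from h import *
s=st()"
```

```text
t 34.7 tcp [0.4858 0.1929 0.0796] gp [0.5022 0.1937 0.0891] yaz 92.9 ytilt 0.4 zdir [-0.864 -0.041 -0.502] outtilt -59.8 q [-0.1   1.38 -0.62  1.    0.16  1.84  1.  ] F [ 0.3  0.6 -1.6] op 0.631 ff 45.0
```

Emit:
step_arm --increments '[[[0, 0, -1.5], [0, 0, 0]], [[0, 0, -1.5], [0, 0, 0]], [[0, 0, -1.5], [0, 0, 0]], [[0, 0, -0.8], [0, 0, 0]], [[0, 0, -0.5], [0, 0, 0]], [[0, 0, 0], [0, 0, 0]], [[0, 0, 0], [0, 0, 0]], [[0, 0, 0], [0, 0, 0]], [[0, 0, 0], [0, 0, 0]], [[0, 0, 0], [0, 0, 0]]]'

```text
clock: 35.7
tool_pos: [0.4858, 0.1929, 0.0207]
eef_rot: [-0.023, 0.866, -0.01, -0.499]
contact_force: [-0.4, 0.3, -1.9]
opening: 0.635
finger_force: 45.0
```

Emit:
step_arm --increments '[[[0, 0, 0], [0, 0, 0]], [[0, 0, 0], [0, 0, 0]], [[0, 0, 0], [0, 0, 0]], [[0, 0, 0], [0, 0, 0]], [[1, 0, 0.6], [0, 0, 0]], [[2, 0.1, 1.2], [0, 0, 0]], [[2, 0.1, 1.2], [0, 0, 0]], [[2, 0.1, 1.2], [0, 0, 0]], [[0.9, 0, 3], [0, 0, 0]], [[0, 0, 3.5], [0, 0, 0]]]' --fingers 1

```text
clock: 36.7
tool_pos: [0.5524, 0.1939, 0.115]
eef_rot: [-0.023, 0.866, -0.012, -0.499]
contact_force: [0.2, 0.3, -0.4]
opening: 1.002
finger_force: 0.0
```

Emit:
step_arm --increments '[[[-0.5, 0, 1], [0.4, -7.5, 0]], [[-0.5, 0, 0], [0.4, -7.5, 0]], [[-1, 0, 0], [0.4, -7.5, 0]], [[-1, 0, 0], [0.4, -7.5, 0]], [[-1, 0, 0], [0.4, -7.5, 0]], [[-1, 0, 0], [0.4, -7.5, 0]], [[-1, 0, 0], [0.4, -7.5, 0]], [[-1, 0, 0], [0.4, -7.5, 0]], [[0, 0, 0], [0, 0, 0]], [[0, 0, 0], [0, 0, 0]]]'

```text
clock: 37.7
tool_pos: [0.4822, 0.1945, 0.1272]
eef_rot: [-0.029, 1.0, 0.002, 0.001]
contact_force: [1.2, -0.5, 0.6]
opening: 1.0
finger_force: 0.0
```

```bash
python3 -c "
from h import *
s=st()
im,d=snap('side')
for f in forks(im,d,'side',0.012): print(f)
c=im[95:195,180:330,::-1]; cv2.imwrite('pics/c10.png',cv2.resize(c,None,fx=5,fy=5,interpolation=cv2.INTER_CUBIC))"
```

```text
t 37.7 tcp [0.4822 0.1945 0.1272] gp [0.4821 0.1944 0.1462] yaz 93.4 ytilt 0.2 zdir [ 0.002  0.004 -1.   ] outtilt 0.1 q [-0.44  0.73 -0.06  1.99  0.08  0.43  1.08] F [ 1.2 -0.5  0.6] op 1.0 ff 0.0
([225, 157, 19, 14, 78], array([0.5027, 0.1891, 0.0551]), np.float64(0.0573), [array([495.5, 191.2]), array([55.4, 59.8]), np.float64(3.2)])
([297, 254, 23, 6, 52], array([ 0.5813, -0.2257,  0.0678]), np.float64(0.0693), [array([ 581.6, -224.8]), array([ 8.4, 54.2]), np.float64(82.1)])
([296, 268, 30, 19, 122], array([ 0.5742, -0.2749,  0.0676]), np.float64(0.0689), [array([ 575.1, -275.3]), array([ 7.3, 54.3]), np.float64(80.2)])
```

View pics/c10.png

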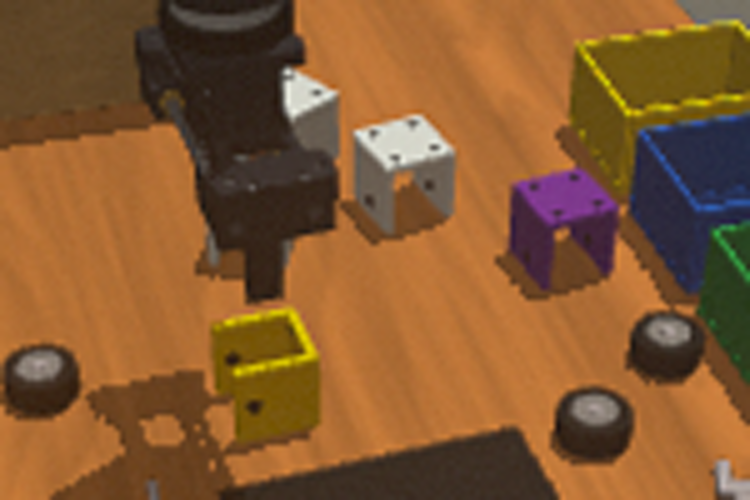

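The fork lies on its open side with the plate outward, at about (265,375) in the crop. I'm doing the vertical grip and half-turn spin as before, this time the other way round. From here I'll check by numbers.

Emit:
step_arm --increments '[[[1.3, -0.1, -2], [0, 0, 0]], [[0, 0, -3], [0, 0, 0]], [[0, 0, -3], [0, 0, 0]], [[0, 0, -2], [0, 0, 0]], [[0, 0, -1.4], [0, 0, 0]], [[0, 0, 0], [0, 0, 0]], [[0, 0, 0], [0, 0, 0]], [[0, 0, 0], [0, 0, 0]], [[0, 0, 0], [0, 0, 0]], [[0, 0, 0], [0, 0, 0]]]'

```text
clock: 38.75
tool_pos: [0.4967, 0.1933, 0.0135]
eef_rot: [-0.029, 1.0, 0.002, 0.002]
contact_force: [-0.8, 0.1, -0.1]
opening: 0.999
finger_force: 0.0
```

Emit:
step_arm --increments '[[[0, 0, 0], [0, 0, 0]], [[0, 0, 0], [0, 0, 0]], [[0, 0, 0], [0, 0, 0]], [[0, 0, 0], [0, 0, 0]], [[0, 0, 0], [0, 0, 0]], [[0, 0, 0], [0, 0, 0]], [[0, 0, 1], [0, 0, 0]], [[0, 0, 1], [0, 0, 0]], [[0, 0, 0], [0, 0, -8.5]], [[0, 0, 0], [0, 0, -8.5]]]' --fingers 0

```text
clock: 39.75
tool_pos: [0.4965, 0.1932, 0.0338]
eef_rot: [0.122, 0.992, 0.002, 0.002]
contact_force: [-0.8, 0.4, -3.6]
opening: 0.628
finger_force: 45.0
```

Emit:
step_arm --increments '[[[0, 0, 0], [0, 0, -8.5]], [[0, 0, 0], [0, 0, -8.5]], [[0, 0, 0], [0, 0, -8.5]], [[0, 0, 0], [0, 0, -8.5]], [[0, 0, 0], [0, 0, -8.5]], [[0, 0, 0], [0, 0, -8.5]], [[0, 0, 0], [0, 0, -8.5]], [[0, 0, 0], [0, 0, -8.5]], [[0, 0, 0], [0, 0, -8.5]], [[0, 0, 0], [0, 0, -8.5]]]'

```text
clock: 40.75
tool_pos: [0.4962, 0.1937, 0.0335]
eef_rot: [0.761, 0.649, 0.001, 0.002]
contact_force: [0.2, 0.6, -1.7]
opening: 0.633
finger_force: 45.0
```

Emit:
step_arm --increments '[[[0, 0, 0], [0, 0, -8.5]], [[0, 0, 0], [0, 0, -8.5]], [[0, 0, 0], [0, 0, -8.5]], [[0, 0, 0], [0, 0, -8.5]], [[0, 0, 0], [0, 0, -8.5]], [[0, 0, 0], [0, 0, -8.5]], [[0, 0, 0], [0, 0, -8.5]], [[0, 0, 0], [0, 0, -8.5]], [[0, 0, 0], [0, 0, -8.5]], [[0, 0, 0], [0, 0, -1.5]]]'

```text
clock: 41.75
tool_pos: [0.4962, 0.1937, 0.0333]
eef_rot: [1.0, 0.028, -0.002, 0.001]
contact_force: [0.1, -0.2, -2.5]
opening: 0.631
finger_force: 45.0
```

```bash
python3 -c "
from h import *
st()"
```

```text
t 41.75 tcp [0.4962 0.1937 0.0333] gp [0.4962 0.1938 0.0523] yaz 93.2 ytilt 0.2 zdir [-0.003 -0.003 -1.   ] outtilt -0.2 q [-0.7   0.96  0.41  1.99 -0.98  0.4  -1.02] F [ 0.1 -0.2 -2.5] op 0.631 ff 45.0
```

Emit:
step_arm --increments '[[[0, 0, -1], [0, 0, 0]], [[0, 0, -0.9], [0, 0, 0]], [[0, 0, 0], [0, 0, 0]], [[0, 0, 0], [0, 0, 0]], [[0, 0, 0], [0, 0, 0]], [[0, 0, 0], [0, 0, 0]], [[0, 0, 0], [0, 0, 0]], [[0, 0, 0], [0, 0, 0]], [[0, 0, 0], [0, 0, 0]], [[0, 0, 0], [0, 0, 0]]]'

```text
clock: 42.75
tool_pos: [0.4961, 0.1931, 0.0137]
eef_rot: [1.0, 0.029, -0.002, 0.002]
contact_force: [0.1, 0.3, -2.5]
opening: 0.632
finger_force: 45.0
```

Emit:
step_arm --increments '[[[0, 0, 0], [0, 0, 0]], [[0, 0, 0], [0, 0, 0]], [[0, 0, 0], [0, 0, 0]], [[0, 0, 0], [0, 0, 0]], [[0, 0, 2], [0, 0, 0]], [[0, 0, 3], [0, 0, 0]], [[0, 0, 3], [0, 0, 0]], [[0, 0, 3], [0, 0, 0]], [[0, 0, 1], [0, 0, 0]], [[0, 0, 0], [0, 0, 0]]]' --fingers 1

```text
clock: 43.75
tool_pos: [0.4968, 0.1934, 0.1348]
eef_rot: [1.0, 0.029, -0.0, 0.002]
contact_force: [-0.2, 0.0, -0.8]
opening: 1.001
finger_force: 0.0
```

Emit:
step_arm --increments '[[[0, 0, 0], [-0.4, 8, 0]], [[0, 0, 0], [-0.4, 8, 0]], [[0, 0, 0], [-0.4, 8, 0]], [[0, 0, 0], [-0.4, 8, 0]], [[0, 0, 0], [-0.4, 8, 0]], [[0, 0, 0], [0, 0, 0]], [[0, 0, 0], [0, 0, 0]], [[0, 0, 0], [0, 0, 0]], [[0, 0, 0], [0, 0, 0]], [[0, 0, 0], [0, 0, 0]]]'

```text
clock: 44.75
tool_pos: [0.4959, 0.1937, 0.1348]
eef_rot: [0.939, 0.028, -0.343, 0.009]
contact_force: [-0.1, -0.1, 0.4]
opening: 1.004
finger_force: 0.0
```

```bash
python3 -c "
from h import *
st()
im,d=snap('side','side_c11')
for f in forks(im,d,'side',0.04): print(f)
for f in forks(*snap('top')): print(f)"
```

```text
t 44.75 tcp [0.4959 0.1937 0.1348] gp [0.5081 0.1944 0.1493] yaz 93.4 ytilt -0.1 zdir [-0.643 -0.036 -0.765] outtilt -40.0 q [-0.6   1.13  0.59  1.32 -0.56  1.58 -1.4 ] F [-0.1 -0.1  0.4] op 1.004 ff 0.0
([297, 254, 23, 6, 53], array([ 0.5812, -0.2254,  0.0675]), np.float64(0.069), [array([ 582. , -225.3]), array([ 7.5, 54.5]), np.float64(82.1)])
([302, 272, 24, 5, 64], array([ 0.5747, -0.2748,  0.0675]), np.float64(0.0691), [array([ 575.3, -274.9]), array([ 6.8, 55.1]), np.float64(84.6)])
([116, 101, 34, 13, 101], array([0.817 , 0.4168, 0.068 ]), np.float64(0.0725), [array([828.3, 417.1]), array([ 40.6, 110.6]), np.float64(0.8)])
([328, 177, 4, 17, 47], array([ 0.578 , -0.2262,  0.0655]), np.float64(0.0688), [array([ 578.5, -226.8]), array([ 6.8, 52.2]), np.float64(83.2)])
```

```bash
python3 -c "
from h import *
im,d=snap('side');P=cloud('side',d)
m=cv2.inRange(cv2.cvtColor(im,cv2.COLOR_RGB2HSV),(22,140,50),(34,255,255))>0
m&=(P[...,0]<.6)&(P[...,0]>.4)&(P[...,1]>.12)&(P[...,1]<.26)
Q=P[m];print(len(Q),Q.min(0),Q.max(0));T=Q[Q[:,2]>.05];print(len(T),[np.round(x,1) for x in cv2.minAreaRect((T[:,:2]*1000).astype(np.float32))])"
```

```text
74 [0.46852168 0.15920612 0.00212077] [0.52339583 0.21903016 0.06033188]
48 [array([496.9, 188.9]), array([55.2, 59. ]), np.float64(2.4)]
```

Emit:
step_arm --increments '[[[0.1, 0, -3], [0, 0, 0]], [[0, 0, -3], [0, 0, 0]], [[0, 0, -2], [0, 0, 0]], [[0, 0, -2], [0, 0, 0]], [[0, 0, -1], [0, 0, 0]], [[0, 0, -0.7], [0, 0, 0]], [[0, 0, 0], [0, 0, 0]], [[0, 0, 0], [0, 0, 0]], [[0, 0, 0], [0, 0, 0]], [[0, 0, 0], [0, 0, 0]]]'

```text
clock: 45.9
tool_pos: [0.4976, 0.1933, 0.0174]
eef_rot: [0.939, 0.028, -0.343, 0.009]
contact_force: [0.0, -0.3, -0.7]
opening: 0.999
finger_force: 0.0
```

Emit:
step_arm --increments '[[[0, 0, 0], [0, 0, 0]], [[0, 0, 0], [0, 0, 0]], [[0, 0, 0], [0, 0, 0]], [[0, 0, 0], [0, 0, 0]], [[0, 0, 0], [0, 0, 0]], [[0, 0, 0], [0, 0, 0]], [[0, 0, 2], [0, 0, 0]], [[0, 0, 3], [0, 0, 0]], [[0, 0, 4], [0, 0, 0]], [[0, 0, 1], [0, 0, 0]]]' --fingers 0

```text
clock: 46.9
tool_pos: [0.4994, 0.1929, 0.1212]
eef_rot: [0.94, 0.028, -0.34, 0.009]
contact_force: [0.6, -0.4, -2.7]
opening: 0.631
finger_force: 45.0
```

Emit:
step_arm --increments '[[[0, 0, 0], [5.51, 0.31, 6.56]], [[0, 0, 0], [5.51, 0.31, 6.56]], [[0, 0, 0], [5.51, 0.31, 6.56]], [[0, 0, 0], [5.51, 0.31, 6.56]], [[0, 0, 0], [5.51, 0.31, 6.56]], [[0, 0, 0], [5.51, 0.31, 6.56]], [[0, 0, 0], [5.51, 0.31, 6.56]], [[0, 0, 0], [5.51, 0.31, 6.56]], [[0, 0, 0], [5.51, 0.31, 6.56]], [[0, 0, 0], [5.51, 0.31, 6.56]]]'

```text
clock: 47.9
tool_pos: [0.4971, 0.1928, 0.1166]
eef_rot: [0.667, 0.661, -0.257, -0.226]
contact_force: [-0.5, -0.7, -2.2]
opening: 0.634
finger_force: 45.0
```

Emit:
step_arm --increments '[[[0, 0, 0], [5.51, 0.31, 6.56]], [[0, 0, 0], [5.51, 0.31, 6.56]], [[0, 0, 0], [5.51, 0.31, 6.56]], [[0, 0, 0], [5.51, 0.31, 6.56]], [[0, 0, 0], [5.51, 0.31, 6.56]], [[0, 0, 0], [5.51, 0.31, 6.56]], [[0, 0, 0], [5.51, 0.31, 6.56]], [[0, 0, 0], [5.51, 0.31, 6.56]], [[0, 0, 0], [5.51, 0.31, 6.56]], [[0, 0, 0], [5.51, 0.31, 6.56]]]'

```text
clock: 48.9
tool_pos: [0.4972, 0.1923, 0.1165]
eef_rot: [0.04, 0.939, -0.034, -0.34]
contact_force: [-0.3, 0.1, -2.6]
opening: 0.634
finger_force: 45.0
```

Emit:
step_arm --increments '[[[0, 0, 0], [5.51, 0.31, 6.56]], [[0, 0, 0], [-0.3, 5, 0]], [[0, 0, 0], [-0.3, 5, 0]], [[0, 0, 3], [0, 0, 0]], [[0, 0, 3], [0, 0, 0]], [[0, 0, 3], [0, 0, 0]], [[0, 0, 1], [0, 0, 0]], [[0, 0, 0], [0, 0, 0]], [[0, 0, 0], [0, 0, 0]], [[0, 0, 0], [0, 0, 0]]]'

```text
clock: 49.9
tool_pos: [0.4965, 0.1926, 0.2152]
eef_rot: [-0.027, 0.905, -0.012, -0.423]
contact_force: [-0.1, 0.4, -2.7]
opening: 0.635
finger_force: 45.0
```

```bash
cat >> h.py <<'E'
def yel(n,lo,hi,im=None,d=None):
    if im is None: im,d=snap(n)
    P=cloud(n,d); m=cv2.inRange(cv2.cvtColor(im,cv2.COLOR_RGB2HSV),(22,140,50),(34,255,255))>0
    m&=np.all((P>lo)&(P<hi),-1); return P[m]
E
python3 -c "
from h import *
s=st()
g=s['tool_pos']; Q=yel('side',g-.07,g+.09); print(len(Q),Q.min(0),Q.max(0)); 
for z0 in np.arange(Q[:,2].min(),Q[:,2].max(),.01):
    T=Q[abs(Q[:,2]-z0-.005)<.005]; print(round(z0,3),len(T),T.min(0).round(3),T.max(0).round(3)) if len(T) else 0"
```

```text
t 49.9 tcp [0.4965 0.1926 0.2152] gp [0.5111 0.1935 0.2274] yaz 93.4 ytilt 0.0 zdir [-0.766 -0.045 -0.641] outtilt -50.1 q [-0.17  1.08 -0.4   1.11  0.    1.8   1.11] F [-0.1  0.4 -2.7] op 0.635 ff 45.0
114 [0.47950302 0.16135447 0.18799952] [0.53301808 0.22421092 0.24391158]
0.188 21 [0.48  0.163 0.188] [0.532 0.214 0.197]
0.198 4 [0.482 0.168 0.2  ] [0.484 0.215 0.206]
0.208 9 [0.481 0.162 0.209] [0.533 0.218 0.216]
0.218 4 [0.514 0.211 0.218] [0.531 0.219 0.227]
0.228 8 [0.483 0.163 0.229] [0.531 0.219 0.238]
0.238 67 [0.48  0.161 0.239] [0.525 0.224 0.244]
```

Emit:
step_arm --increments '[[[-0.56, -3.9, 0], [0, 0, -1]], [[-0.56, -3.9, 0], [0, 0, -1]], [[-0.56, -3.9, 0], [0, 0, -1]], [[-0.56, -3.9, 0], [0, 0, -1]], [[-0.56, -3.9, 0], [0, 0, -1]], [[-0.56, -3.9, 0], [0, 0, -1]], [[-0.56, -3.9, 0], [0, 0, -1]], [[-0.56, -3.9, 0], [0, 0, -1]], [[-0.56, -3.9, 0], [0, 0, -1]], [[-0.56, -3.9, 0], [0, 0, -1]]]'

```text
clock: 50.95
tool_pos: [0.4405, -0.1982, 0.2159]
eef_rot: [0.052, 0.905, 0.026, -0.422]
contact_force: [-0.0, -0.3, -2.8]
opening: 0.633
finger_force: 45.0
```

Emit:
step_arm --increments '[[[-0.3, -1.8, 0], [0, 0, 0]], [[-0.3, -1.7, 0], [0, 0, 0]], [[0, 0, -2], [0, 0, 0]], [[0, 0, -2], [0, 0, 0]], [[0, 0, -2], [0, 0, 0]], [[0, 0, -2], [0, 0, 0]], [[0, 0, -2], [0, 0, 0]], [[0, 0, 0], [0, 0, 0]], [[0, 0, 0], [0, 0, 0]], [[0, 0, 0], [0, 0, 0]]]'

```text
clock: 51.95
tool_pos: [0.4357, -0.2319, 0.1173]
eef_rot: [0.052, 0.905, 0.025, -0.421]
contact_force: [0.1, -0.7, -3.1]
opening: 0.629
finger_force: 45.0
```

```bash
cat >> h.py <<'E'
C=np.array([.5303,-.2358]);CX=np.array([.9934,-.115]);CY=np.array([.115,.9934])
def incl(p): return ((p[:2]-C)@CX).round(4),((p[:2]-C)@CY).round(4)
E
python3 -c "
from h import *
s=st(); M=Ro.from_quat(s['eef_rot']).as_matrix();print('clamp gp',incl(s['tool_pos']-.019*M[:,2]))"
```

```text
t 51.95 tcp [ 0.4357 -0.2319  0.1173] gp [ 0.4501 -0.2336  0.1295] yaz 83.3 ytilt 0.1 zdir [-0.76   0.09  -0.644] outtilt -49.7 q [ 0.43  1.13 -0.28  1.31  0.31  1.62  1.51] F [ 0.1 -0.7 -3.1] op 0.629 ff 45.0
clamp gp (np.float64(-0.0799), np.float64(-0.0071))
```

Lean is about 49.8°, on target. I'm lowering the fork 7.8 cm, releasing it and retreating.

Emit:
step_arm --increments '[[[0, 0, -1.5], [0, 0, 0]], [[0, 0, -1.5], [0, 0, 0]], [[0, 0, -1.5], [0, 0, 0]], [[0, 0, -1.2], [0, 0, 0]], [[0, 0, -1], [0, 0, 0]], [[0, 0, -0.6], [0, 0, 0]], [[0, 0, -0.4], [0, 0, 0]], [[0, 0, -0.1], [0, 0, 0]], [[0, 0, 0], [0, 0, 0]], [[0, 0, 0], [0, 0, 0]]]'

```text
clock: 52.95
tool_pos: [0.4348, -0.2317, 0.0406]
eef_rot: [0.052, 0.904, 0.025, -0.423]
contact_force: [-1.3, 0.6, 6.2]
opening: 0.633
finger_force: 45.0
```

Emit:
step_arm --increments '[[[0, 0, 0], [0, 0, 0]], [[0, 0, 0], [0, 0, 0]], [[0, 0, 0], [0, 0, 0]], [[0, 0, 0], [0, 0, 0]], [[0, 0, 0], [0, 0, 0]], [[1, -0.1, 0.84], [0, 0, 0]], [[2, -0.2, 1.7], [0, 0, 0]], [[1, -0.1, 2], [0, 0, 0]], [[0, 0, 4], [0, 0, 0]], [[0, 0, 4], [0, 0, 0]]]' --fingers 0.8

```text
clock: 53.95
tool_pos: [0.475, -0.2355, 0.1647]
eef_rot: [0.052, 0.905, 0.026, -0.422]
contact_force: [-0.1, -0.1, 0.1]
opening: 0.801
finger_force: 0.0
```

Emit:
step_arm --increments '[[[0, 2, 3], [-0.9, -8, 0]], [[0, 2.5, 0], [-0.9, -8, 0]], [[0, 3, 0], [-0.9, -8, 0]], [[0, 3, 0], [-0.9, -8, 0]], [[0, 3, 0], [-0.9, -8, 0]], [[0, 2, 0], [-0.9, -8, 0]], [[0, 0, 0], [-0.2, -1.8, 0]], [[0, 0, 0], [0, 0, 0]], [[0, 0, 0], [0, 0, 0]], [[0, 0, 0], [0, 0, 0]]]'

```text
clock: 54.95
tool_pos: [0.4763, -0.0815, 0.1939]
eef_rot: [0.057, 0.998, 0.002, 0.001]
contact_force: [0.8, 0.4, -0.1]
opening: 0.798
finger_force: 0.0
```

```bash
python3 -c "
from h import *
s=st()
for n in('side','top'):
    im,d=snap(n,n+'_c12')
    for f in forks(im,d,n,.05): print(n,f,incl(f[1]))
P=cloud('top',d);hsv=cv2.cvtColor(im,cv2.COLOR_RGB2HSV)
b=cv2.inRange(hsv,(0,150,80),(6,255,255))>0;b&=(abs(P[...,0]-.55)<.07)&(abs(P[...,1]+.083)<.07)
print('knob',b.sum(),P[b].mean(0) if b.any() else 0)
im=cv2.imread('pics/side_c12.png');cv2.imwrite('pics/c13.png',cv2.resize(im[90:340,170:400],None,fx=2.4,fy=2.4,interpolation=cv2.INTER_CUBIC))"
```

```text
t 54.95 tcp [ 0.4763 -0.0815  0.1939] gp [ 0.4762 -0.0816  0.2129] yaz 83.4 ytilt 0.3 zdir [ 0.003  0.004 -1.   ] outtilt 0.2 q [ 0.31  0.59 -0.36  2.03  0.36  0.58  1.16] F [ 0.8  0.4 -0.1] op 0.798 ff 0.0
side ([297, 254, 23, 6, 53], array([ 0.5812, -0.2256,  0.0678]), np.float64(0.069), [array([ 581.7, -225.2]), array([ 6.8, 53.9]), np.float64(82.8)]) (np.float64(0.0494), np.float64(0.016))
side ([262, 256, 23, 5, 54], array([ 0.4998, -0.2065,  0.0677]), np.float64(0.0696), [array([ 500.1, -206.5]), array([ 8.5, 55. ]), np.float64(86.3)]) (np.float64(-0.0337), np.float64(0.0256))
side ([266, 273, 24, 6, 68], array([ 0.4935, -0.256 ,  0.0677]), np.float64(0.0695), [array([ 494.9, -255.8]), array([ 6.9, 54. ]), np.float64(84.9)]) (np.float64(-0.0342), np.float64(-0.0243))
side ([302, 272, 24, 5, 64], array([ 0.5742, -0.275 ,  0.0678]), np.float64(0.0699), [array([ 575.5, -274.3]), array([ 7.6, 55. ]), np.float64(83.3)]) (np.float64(0.0481), np.float64(-0.0339))
top ([116, 101, 34, 13, 101], array([0.817 , 0.4193, 0.0672]), np.float64(0.0711), [array([828.3, 416.8]), array([ 41.1, 110.6]), np.float64(0.8)]) (np.float64(0.2095), np.float64(0.6837))
top ([328, 177, 4, 17, 46], array([ 0.5769, -0.2261,  0.0672]), np.float64(0.071), [array([ 578.1, -226.4]), array([ 8.1, 51.5]), np.float64(81.2)]) (np.float64(0.0452), np.float64(0.015))
knob 0 0
```

View pics/c13.png

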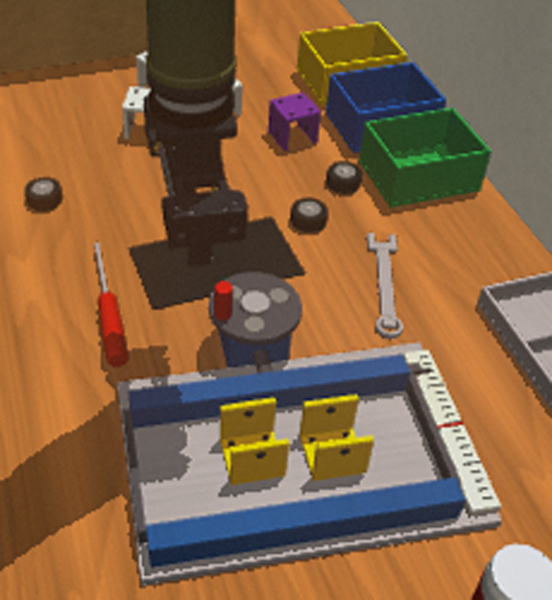

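Both forks stand legs up between the jaws, at about (255,440) and (335,435) in the crop. Next is the knob.

```bash
python3 -c "
from h import *
im,d=snap('side');P=cloud('side',d);hsv=cv2.cvtColor(im,cv2.COLOR_RGB2HSV)
b=cv2.inRange(hsv,(0,150,80),(6,255,255))>0;b&=(abs(P[...,0]-.55)<.07)&(abs(P[...,1]+.083)<.07)&(P[...,2]>.07)
Q=P[b];print('knob',b.sum(),Q.min(0),Q.max(0)); T=Q[Q[:,2]>.113];print(len(T),T.min(0),T.max(0),T.mean(0))
h=(abs(P[...,2]-.072)<.004)&(abs(P[...,0]-.55)<.06)&(abs(P[...,1]+.083)<.06)&(hsv[...,1]<80)
print(cv2.minEnclosingCircle((P[h][:,:2]*1000).astype(np.float32)))
for k in range(18):
    a=np.radians(188.5-20*k);c=np.radians(188.5-20*(k+1)); print('[[%.2f, %.2f, 0], [0, 0, 0]]'%(4*(np.cos(c)-np.cos(a)),4*(np.sin(c)-np.sin(a))),end=', ')
"
```

```text
knob 111 [ 0.4996141  -0.09955689  0.07450529] [ 0.51736764 -0.07910288  0.11911913]
37 [ 0.5003748  -0.09791612  0.11311555] [ 0.51736764 -0.07910288  0.11911913] [ 0.50876655 -0.09018025  0.11619914]
((548.7225952148438, -82.34381866455078), 52.85901641845703)
[[0.04, 1.39, 0], [0, 0, 0]], [[0.51, 1.29, 0], [0, 0, 0]], [[0.92, 1.04, 0], [0, 0, 0]], [[1.22, 0.66, 0], [0, 0, 0]], [[1.37, 0.21, 0], [0, 0, 0]], [[1.36, -0.28, 0], [0, 0, 0]], [[1.18, -0.73, 0], [0, 0, 0]], [[0.86, -1.09, 0], [0, 0, 0]], [[0.44, -1.32, 0], [0, 0, 0]], [[-0.04, -1.39, 0], [0, 0, 0]], [[-0.51, -1.29, 0], [0, 0, 0]], [[-0.92, -1.04, 0], [0, 0, 0]], [[-1.22, -0.66, 0], [0, 0, 0]], [[-1.37, -0.21, 0], [0, 0, 0]], [[-1.36, 0.28, 0], [0, 0, 0]], [[-1.18, 0.73, 0], [0, 0, 0]], [[-0.86, 1.09, 0], [0, 0, 0]], [[-0.44, 1.32, 0], [0, 0, 0]],
```

Emit:
step_arm --increments '[[[1.6, -0.3, 0], [0, 0, 0]], [[1.6, -0.4, 0], [0, 0, 0]], [[0, 0, -2.5], [0, 0, 0]], [[0, 0, -2.5], [0, 0, 0]], [[0, 0, -2.5], [0, 0, 0]], [[0, 0, -2], [0, 0, 0]], [[0, 0, -1.3], [0, 0, 0]], [[0, 0, 0], [0, 0, 0]], [[0, 0, 0], [0, 0, 0]], [[0, 0, 0], [0, 0, 0]]]'

```text
clock: 56.1
tool_pos: [0.5078, -0.088, 0.0867]
eef_rot: [0.057, 0.998, 0.002, 0.002]
contact_force: [-0.3, -0.1, -0.1]
opening: 0.797
finger_force: 0.0
```

Emit:
step_arm --increments '[[[0, 0, 0], [0, 0, 0]], [[0, 0, 0], [0, 0, 0]], [[0, 0, 0], [0, 0, 0]], [[0, 0, 0], [0, 0, 0]], [[0, 0, 0], [0, 0, 0]], [[0, 0, 0], [0, 0, 0]], [[0, 0, 0], [0, 0, 0]], [[0, 0, 0], [0, 0, 0]], [[0, 0, 0], [0, 0, 0]], [[0, 0, 0], [0, 0, 0]]]' --fingers 0 --grip_force 25

```text
clock: 57.1
tool_pos: [0.5072, -0.0877, 0.0861]
eef_rot: [0.057, 0.998, 0.002, 0.001]
contact_force: [0.2, 0.4, -0.1]
opening: 0.22
finger_force: 25.0
```

```bash
python3 -c "
from h import *
st()"
```

```text
t 57.1 tcp [ 0.5072 -0.0877  0.0861] gp [ 0.5072 -0.0878  0.1051] yaz 83.5 ytilt 0.3 zdir [ 0.003  0.004 -1.   ] outtilt 0.2 q [ 0.23  0.8  -0.23  2.02  0.47  0.37  1.08] F [ 0.2  0.4 -0.1] op 0.22 ff 25.0
```

Emit:
step_arm --increments '[[[0.04, 1.39, 0], [0, 0, 0]], [[0.51, 1.29, 0], [0, 0, 0]], [[0.92, 1.04, 0], [0, 0, 0]], [[1.22, 0.66, 0], [0, 0, 0]], [[1.37, 0.21, 0], [0, 0, 0]], [[1.36, -0.28, 0], [0, 0, 0]], [[1.18, -0.73, 0], [0, 0, 0]], [[0.86, -1.09, 0], [0, 0, 0]], [[0.44, -1.32, 0], [0, 0, 0]], [[-0.04, -1.39, 0], [0, 0, 0]]]'

```text
clock: 58.1
tool_pos: [0.586, -0.0883, 0.0861]
eef_rot: [0.056, 0.998, 0.004, 0.001]
contact_force: [-5.4, 4.6, 4.4]
opening: 0.215
finger_force: 25.0
```

```bash
cat >> h.py <<'E'
def jaw(name=None):
    im,d=snap("top",name);P=cloud("top",d);hsv=cv2.cvtColor(im,cv2.COLOR_RGB2HSV)
    b=cv2.inRange(hsv,(100,120,40),(125,255,255))>0
    q=P[...,:2]-C; x=q@CX; y=q@CY
    b&=(abs(P[...,2]-.044)<.008)&(abs(x)<.16)
    m=y[b&(y>-.05)&(y<.11)]; f=y[b&(y<-.06)&(y>-.12)]
    print("jaw est: median diff",len(m),len(f),"jaw=",np.round(.165-(np.median(m)-np.median(f)),4),"edges",np.percentile(m,[3,97]).round(4),np.percentile(f,[3,97]).round(4))
def wang():
    s=r.get_state();p=s["tool_pos"][:2]-np.array([.548,-.083]);print("ang",np.degrees(np.arctan2(p[1],p[0])).round(1),"rad",np.linalg.norm(p).round(4))
E
python3 -c "
from h import *
st();wang();jaw()"
```

```text
t 58.1 tcp [ 0.586  -0.0883  0.0861] gp [ 0.586  -0.0885  0.1051] yaz 83.6 ytilt 0.4 zdir [ 0.003  0.007 -1.   ] outtilt 0.1 q [ 0.24  0.87 -0.29  1.78  0.42  0.55  1.15] F [-5.4  4.6  4.4] op 0.215 ff 25.0
ang -8.0 rad 0.0384
jaw est: median diff 2 367 jaw= 0.0323 edges [0.0433 0.0472] [-0.0984 -0.0767]
```

Emit:
step_arm --increments '[[[-0.51, -1.29, 0], [0, 0, 0]], [[-0.92, -1.04, 0], [0, 0, 0]], [[-1.22, -0.66, 0], [0, 0, 0]], [[-1.37, -0.21, 0], [0, 0, 0]], [[-1.36, 0.28, 0], [0, 0, 0]], [[-1.18, 0.73, 0], [0, 0, 0]], [[-0.86, 1.09, 0], [0, 0, 0]], [[-0.44, 1.32, 0], [0, 0, 0]], [[0.04, 1.39, 0], [0, 0, 0]], [[0.51, 1.29, 0], [0, 0, 0]]]'

```text
clock: 59.15
tool_pos: [0.5102, -0.0639, 0.086]
eef_rot: [0.058, 0.998, 0.0, -0.001]
contact_force: [-3.8, -3.3, 5.1]
opening: 0.219
finger_force: 25.0
```

```bash
python3 -c "
from h import *
st();wang();jaw()
im,d=snap('side')
for f in forks(im,d,'side',.05): print(f[1],f[2],f[3],incl(f[1]))"
```

```text
t 59.15 tcp [ 0.5102 -0.0639  0.086 ] gp [ 0.5102 -0.0639  0.105 ] yaz 83.3 ytilt -0.0 zdir [-0.002  0.    -1.   ] outtilt -0.1 q [ 0.17  0.8  -0.22  2.01  0.45  0.37  1.05] F [-3.8 -3.3  5.1] op 0.219 ff 25.0
ang 153.2 rad 0.0424
jaw est: median diff 319 495 jaw= 0.0317 edges [0.0347 0.0571] [-0.0987 -0.0765]
[ 0.5806 -0.2257  0.0677] 0.0693 [array([ 581.6, -225.7]), array([ 6.9, 55.3]), np.float64(83.0)] (np.float64(0.0488), np.float64(0.0158))
[ 0.4999 -0.2067  0.0678] 0.0697 [array([ 499.9, -207.4]), array([ 9. , 54.7]), np.float64(85.0)] (np.float64(-0.0335), np.float64(0.0254))
[ 0.4935 -0.2559  0.0675] 0.0694 [array([ 495.1, -256.2]), array([ 7.8, 54.4]), np.float64(82.9)] (np.float64(-0.0342), np.float64(-0.0242))
[ 0.5738 -0.2749  0.0677] 0.0696 [array([ 575.2, -274.6]), array([ 7.8, 54.9]), np.float64(81.6)] (np.float64(0.0477), np.float64(-0.0338))
```

Emit:
step_arm --increments '[[[0.92, 1.04, 0], [0, 0, 0]], [[1.22, 0.66, 0], [0, 0, 0]], [[1.37, 0.21, 0], [0, 0, 0]], [[1.36, -0.28, 0], [0, 0, 0]], [[1.18, -0.73, 0], [0, 0, 0]], [[0.86, -1.09, 0], [0, 0, 0]], [[0.44, -1.32, 0], [0, 0, 0]], [[-0.04, -1.39, 0], [0, 0, 0]], [[-0.51, -1.29, 0], [0, 0, 0]], [[-0.92, -1.04, 0], [0, 0, 0]]]'

```text
clock: 60.25
tool_pos: [0.5718, -0.112, 0.0861]
eef_rot: [0.056, 0.998, 0.004, 0.002]
contact_force: [-2.0, 9.4, 2.9]
opening: 0.22
finger_force: 25.0
```

Emit:
step_arm --increments '[[[-1.22, -0.66, 0], [0, 0, 0]], [[-1.37, -0.21, 0], [0, 0, 0]], [[-1.36, 0.28, 0], [0, 0, 0]], [[-1.18, 0.73, 0], [0, 0, 0]], [[-0.86, 1.09, 0], [0, 0, 0]], [[-0.44, 1.32, 0], [0, 0, 0]], [[0.04, 1.39, 0], [0, 0, 0]], [[0.51, 1.29, 0], [0, 0, 0]], [[0.92, 1.04, 0], [0, 0, 0]], [[1.22, 0.66, 0], [0, 0, 0]]]'

```text
clock: 61.25
tool_pos: [0.5303, -0.0441, 0.086]
eef_rot: [0.056, 0.998, 0.002, -0.002]
contact_force: [-6.7, 2.2, 6.5]
opening: 0.216
finger_force: 25.0
```

```bash
python3 -c "
from h import *
st();wang();jaw()
im,d=snap('side')
for f in forks(im,d,'side',.05): print(f[1],f[2],f[3],incl(f[1]))"
```

```text
t 61.25 tcp [ 0.5303 -0.0441  0.086 ] gp [ 0.5304 -0.0441  0.105 ] yaz 83.5 ytilt 0.2 zdir [-0.004  0.004 -1.   ] outtilt -0.2 q [ 0.14  0.82 -0.24  1.96  0.43  0.42  1.04] F [-6.7  2.2  6.5] op 0.216 ff 25.0
ang 114.4 rad 0.0428
jaw est: median diff 334 622 jaw= 0.0538 edges [0.0122 0.0347] [-0.0984 -0.0767]
[ 0.58   -0.2334  0.0676] 0.0696 [array([ 580.1, -233.4]), array([ 7.5, 54. ]), np.float64(82.8)] (np.float64(0.0491), np.float64(0.0081))
[ 0.4968 -0.224   0.0677] 0.0693 [array([ 497.7, -223.7]), array([ 7.3, 54.7]), np.float64(83.6)] (np.float64(-0.0346), np.float64(0.0079))
[ 0.5735 -0.2825  0.0676] 0.0691 [array([ 574.3, -282.3]), array([ 8.8, 55.1]), np.float64(84.9)] (np.float64(0.0483), np.float64(-0.0414))
[ 0.4913 -0.2732  0.0676] 0.0689 [array([ 492. , -273.3]), array([ 7.5, 55. ]), np.float64(83.2)] (np.float64(-0.0344), np.float64(-0.0416))
```

Emit:
step_arm --increments '[[[1.37, 0.21, 0], [0, 0, 0]], [[1.36, -0.28, 0], [0, 0, 0]], [[1.18, -0.73, 0], [0, 0, 0]], [[0.86, -1.09, 0], [0, 0, 0]], [[0.44, -1.32, 0], [0, 0, 0]], [[-0.04, -1.39, 0], [0, 0, 0]], [[-0.51, -1.29, 0], [0, 0, 0]], [[-0.92, -1.04, 0], [0, 0, 0]], [[-1.22, -0.66, 0], [0, 0, 0]], [[-1.37, -0.21, 0], [0, 0, 0]]]'

```text
clock: 62.35
tool_pos: [0.5476, -0.1207, 0.0862]
eef_rot: [0.056, 0.998, 0.004, 0.004]
contact_force: [3.8, 9.7, -4.4]
opening: 0.218
finger_force: 25.0
```

Emit:
step_arm --increments '[[[-1.36, 0.28, 0], [0, 0, 0]], [[-1.18, 0.73, 0], [0, 0, 0]], [[-0.86, 1.09, 0], [0, 0, 0]], [[-0.44, 1.32, 0], [0, 0, 0]], [[0.04, 1.39, 0], [0, 0, 0]], [[0.51, 1.29, 0], [0, 0, 0]], [[0.92, 1.04, 0], [0, 0, 0]], [[1.22, 0.66, 0], [0, 0, 0]], [[0, 0, 0], [0, 0, 0]], [[0, 0, 0], [0, 0, 0]]]'

```text
clock: 63.35
tool_pos: [0.5341, -0.0427, 0.0861]
eef_rot: [0.056, 0.998, 0.004, 0.002]
contact_force: [-2.6, 7.0, 2.9]
opening: 0.217
finger_force: 25.0
```

```bash
python3 -c "
from h import *
st();wang();jaw();jaw()
im,d=snap('side')
for f in forks(im,d,'side',.05): print(f[1],f[2],f[3],incl(f[1]))"
```

```text
t 63.35 tcp [ 0.5341 -0.0427  0.0861] gp [ 0.534  -0.0428  0.1051] yaz 83.6 ytilt 0.4 zdir [ 0.004  0.007 -1.   ] outtilt 0.2 q [ 0.14  0.82 -0.24  1.95  0.42  0.41  1.05] F [-2.6  7.   2.9] op 0.217 ff 25.0
ang 109.0 rad 0.0426
jaw est: median diff 431 636 jaw= 0.0742 edges [-0.0084  0.0147] [-0.0986 -0.0766]
jaw est: median diff 428 638 jaw= 0.0742 edges [-0.0085  0.0146] [-0.0983 -0.0766]
[ 0.578  -0.2535  0.0676] 0.0694 [array([ 577.5, -253.4]), array([ 6.3, 54.1]), np.float64(83.7)] (np.float64(0.0494), np.float64(-0.0121))
[ 0.4954 -0.2441  0.0679] 0.0692 [array([ 495.7, -243.7]), array([ 7.7, 54.2]), np.float64(82.2)] (np.float64(-0.0337), np.float64(-0.0123))
[ 0.5705 -0.3025  0.0678] 0.0693 [array([ 571.5, -302. ]), array([ 7.9, 54.4]), np.float64(82.3)] (np.float64(0.0476), np.float64(-0.0616))
[ 0.4893 -0.2932  0.0679] 0.0696 [array([ 490.1, -293.4]), array([ 7.4, 55.1]), np.float64(82.4)] (np.float64(-0.0341), np.float64(-0.0617))
```

Emit:
step_arm --increments '[[[1.37, 0.21, 0], [0, 0, 0]], [[1.36, -0.28, 0], [0, 0, 0]], [[1.18, -0.73, 0], [0, 0, 0]], [[0.86, -1.09, 0], [0, 0, 0]], [[0.44, -1.32, 0], [0, 0, 0]], [[0, 0, 0], [0, 0, 0]], [[0, 0, 0], [0, 0, 0]], [[0, 0, 0], [0, 0, 0]], [[0, 0, 0], [0, 0, 0]], [[0, 0, 0], [0, 0, 0]]]'

```text
clock: 64.5
tool_pos: [0.5864, -0.0765, 0.0861]
eef_rot: [0.057, 0.998, 0.002, 0.002]
contact_force: [1.3, -2.2, 1.0]
opening: 0.218
finger_force: 25.0
```

```bash
python3 -c "
from h import *
st();wang();jaw();jaw()
im,d=snap('top');P=cloud('top',d);hsv=cv2.cvtColor(im,cv2.COLOR_RGB2HSV)
q=P[...,:2]-C;x=q@CX;y=q@CY
a=(x>.15)&(x<.2)&(abs(y)<.06)&(P[...,2]<.07)
rd=a&((hsv[...,0]<8)|(hsv[...,0]>172))&(hsv[...,1]>90)
bk=a&(hsv[...,2]<90)
for n,m in(('red',rd),('blk',bk)):
    for xx in np.arange(.15,.2,.005):
        k=m&(x>=xx)&(x<xx+.005)
        if k.any(): print(n,xx.round(3),k.sum(),np.sort(y[k]).round(4)[:12],P[k][:,2].mean().round(3))
"
```

```text
t 64.5 tcp [ 0.5864 -0.0765  0.0861] gp [ 0.5863 -0.0765  0.1051] yaz 83.5 ytilt 0.2 zdir [ 0.003  0.004 -1.   ] outtilt 0.2 q [ 0.21  0.87 -0.28  1.78  0.41  0.54  1.13] F [ 1.3 -2.2  1. ] op 0.218 ff 25.0
ang 9.7 rad 0.0389
jaw est: median diff 179 345 jaw= 0.0801 edges [-0.0138  0.0089] [-0.0983 -0.0768]
jaw est: median diff 179 343 jaw= 0.0798 edges [-0.0132  0.0088] [-0.0988 -0.0767]
red 0.18 1 [-0.0024] 0.027
red 0.185 1 [-0.0027] 0.023
blk 0.15 74 [-0.0599 -0.058  -0.0573 -0.0552 -0.0547 -0.0545 -0.0517 -0.0516 -0.0508
 -0.0492 -0.0484 -0.0475] 0.028
blk 0.155 5 [-0.0583 -0.0036 -0.0008  0.0027  0.0516] 0.031
blk 0.16 5 [-0.0029 -0.0026 -0.0002  0.0002  0.0024] 0.034
blk 0.165 1 [0.0009] 0.036
blk 0.17 1 [-0.0009] 0.023
blk 0.175 1 [-0.0015] 0.018
```

Emit:
step_arm --increments '[[[0, 0, 0], [0, 0, 0]], [[0, 0, 0], [0, 0, 0]], [[0, 0, 0], [0, 0, 0]], [[0, 0, 0], [0, 0, 0]], [[0, 0, 4], [0, 0, 0]], [[0, 0, 4], [0, 0, 0]], [[0, 0, 4], [0, 0, 0]], [[-3, 4, 0], [0, 0, 0]], [[-3, 4, 0], [0, 0, 0]], [[-3, 4, 0], [0, 0, 0]]]' --fingers 0.6

```text
clock: 65.65
tool_pos: [0.4951, 0.0451, 0.2066]
eef_rot: [0.057, 0.998, 0.003, 0.002]
contact_force: [-0.3, 1.0, -0.0]
opening: 0.6
finger_force: 0.0
```

Emit:
step_arm --increments '[[[-1, 4.5, 0], [0, 0, 0]], [[-1, 4.5, 0], [0, 0, 0]], [[-1, 4.5, 0], [0, 0, 0]], [[0, 4, 0], [0, 0, 0]], [[0, 4, 0], [0, 0, 0]], [[0, 4, 0], [0, 0, 0]], [[0, 0, 0], [0, 0, 0]], [[0, 0, 0], [0, 0, 0]], [[0, 0, 0], [0, 0, 0]], [[0, 0, 0], [0, 0, 0]]]'

```text
clock: 66.65
tool_pos: [0.4665, 0.297, 0.206]
eef_rot: [0.058, 0.998, 0.001, 0.001]
contact_force: [-0.7, -0.7, -0.5]
opening: 0.604
finger_force: 0.0
```

```bash
cat > ptr.py <<'E'
from h import *
st();jaw();jaw();jaw()
for n in('top','side'):
    im,d=snap(n);hsv=cv2.cvtColor(im,cv2.COLOR_RGB2HSV)
    # subpixel: sample scale along clamp y at several x at scale height via projection
    P=cloud(n,d);q=P[...,:2]-C;x=q@CX;y=q@CY
    a=(x>.15)&(x<.185)&(abs(y)<.07)
    print(n,'scale z',np.median(P[a&(hsv[...,2]>170)&(hsv[...,1]<60)][:,2]).round(4))
    g=im.astype(np.float32); zs=np.median(P[a&(hsv[...,2]>170)&(hsv[...,1]<60)][:,2])
    ys=np.arange(-.02,.0201,.0005)
    for xx in np.arange(.154,.184,.003):
        W=[np.r_[C+xx*CX+yy*CY,zs] for yy in ys]
        uv=np.array([proj(n,w) for w in W],np.float32)
        v=cv2.remap(g,uv[:,0].reshape(1,-1).copy(),uv[:,1].reshape(1,-1).copy(),cv2.INTER_LINEAR)[0]
        dk=np.clip(130-v.max(1),0,None); rd=np.clip(v[:,0]-v[:,1]-40,0,None)
        c=lambda w:(round(float((w*ys).sum()/w.sum()*1000),2),int(w.sum())) if w.sum()>0 else None
        print(n,round(xx,3),'dark',c(dk),'red',c(rd))
    for f in forks(im,d,n,.05): print(f[1],f[2],f[3],incl(f[1]))
E
python3 ptr.py
```

```text
t 66.65 tcp [0.4665 0.297  0.206 ] gp [0.4664 0.2969 0.225 ] yaz 83.4 ytilt 0.2 zdir [ 0.003  0.003 -1.   ] outtilt 0.1 q [-0.47  0.65 -0.3   1.82  0.27  0.71  0.54] F [-0.7 -0.7 -0.5] op 0.604 ff 0.0
jaw est: median diff 691 635 jaw= 0.0792 edges [-0.014   0.0089] [-0.0986 -0.0769]
jaw est: median diff 693 643 jaw= 0.0794 edges [-0.0138  0.009 ] [-0.0985 -0.0767]
jaw est: median diff 690 634 jaw= 0.0793 edges [-0.0139  0.009 ] [-0.0987 -0.0769]
top scale z 0.0219
top 0.154 dark (3.93, 2830) red None
top 0.157 dark (-0.59, 3139) red None
top 0.16 dark (-3.44, 1287) red None
top 0.163 dark (-3.31, 1013) red None
top 0.166 dark (-3.32, 814) red None
top 0.169 dark (-2.88, 500) red None
top 0.172 dark (-1.81, 315) red None
top 0.175 dark (-1.38, 267) red None
top 0.178 dark (-1.53, 189) red None
top 0.181 dark None red None
[0.8165 0.4185 0.0669] 0.0707 [array([828.4, 417.4]), array([ 39.9, 109.9]), np.float64(0.5)] (np.float64(0.2091), np.float64(0.6829))
[ 0.5758 -0.2597  0.0668] 0.0697 [array([ 576. , -260.2]), array([ 6.8, 53.3]), np.float64(83.9)] (np.float64(0.0479), np.float64(-0
[... 579 characters left out ...]
 3)
side 0.175 dark (1.33, 481) red (-2.06, 291)
side 0.178 dark (1.06, 529) red (-2.26, 185)
side 0.181 dark (-0.9, 539) red (-1.63, 158)
[ 0.5775 -0.2589  0.0673] 0.0687 [array([ 577.5, -258.4]), array([ 6.6, 55.1]), np.float64(81.8)] (np.float64(0.0495), np.float64(-0.0175))
[ 0.495  -0.25    0.0677] 0.0697 [array([ 494.3, -249.9]), array([ 7. , 53.9]), np.float64(83.6)] (np.float64(-0.0334), np.float64(-0.0182))
[ 0.5699 -0.3086  0.0678] 0.0695 [array([ 571.4, -308.8]), array([ 7.1, 55.4]), np.float64(82.9)] (np.float64(0.0477), np.float64(-0.0678))
[ 0.4876 -0.299   0.0674] 0.0692 [array([ 489.2, -299.2]), array([ 7.8, 55.3]), np.float64(81.7)] (np.float64(-0.0352), np.float64(-0.0677))
```

The jaw reads about 0.079. That is inside the window but near its edge, so I'm re-pinching the knob for another 16° or so.

Emit:
step_arm --increments '[[[0.3, -4.5, 0], [0, 0, 0]], [[0.3, -4.5, 0], [0, 0, 0]], [[0.4, -4.5, 0], [0, 0, 0]], [[1, -4.5, 0], [0, 0, 0]], [[2, -4, 0], [0, 0, 0]], [[2, -4, 0], [0, 0, 0]], [[2, -4, 0], [0, 0, 0]], [[2, -4, 0], [0, 0, 0]], [[2, -3.4, 0], [0, 0, 0]], [[0, 0, 0], [0, 0, 0]]]'

```text
clock: 67.9
tool_pos: [0.5881, -0.0831, 0.2057]
eef_rot: [0.062, 0.998, 0.0, 0.002]
contact_force: [-0.8, 1.0, -0.2]
opening: 0.602
finger_force: 0.0
```

```bash
python3 -c "
from h import *
st()
im,d=snap('side');P=cloud('side',d);hsv=cv2.cvtColor(im,cv2.COLOR_RGB2HSV)
b=cv2.inRange(hsv,(0,150,80),(6,255,255))>0;b&=(abs(P[...,0]-.55)<.07)&(abs(P[...,1]+.083)<.07)&(P[...,2]>.07)
Q=P[b];print('knob',b.sum(),Q.min(0),Q.max(0))"
```

```text
t 67.9 tcp [ 0.5881 -0.0831  0.2057] gp [ 0.588  -0.0831  0.2247] yaz 82.9 ytilt 0.0 zdir [ 0.005 -0.    -1.   ] outtilt 0.3 q [ 0.27  0.7  -0.36  1.7   0.32  0.8   1.21] F [-0.8  1.  -0.2] op 0.602 ff 0.0
knob 100 [ 0.57877562 -0.08856     0.07270632] [ 0.59725445 -0.06914326  0.11891702]
```

Emit:
step_arm --increments '[[[-0.1, 0.6, -1], [0, 0, 0]], [[0, 0, -3], [0, 0, 0]], [[0, 0, -3], [0, 0, 0]], [[0, 0, -3], [0, 0, 0]], [[0, 0, -2], [0, 0, 0]], [[0, 0, 0], [0, 0, 0]], [[0, 0, 0], [0, 0, 0]], [[0, 0, 0], [0, 0, 0]], [[0, 0, 0], [0, 0, 0]], [[0, 0, 0], [0, 0, 0]]]'

```text
clock: 68.95
tool_pos: [0.5857, -0.0691, 0.0871]
eef_rot: [0.057, 0.998, 0.002, 0.002]
contact_force: [-0.1, 0.5, 0.7]
opening: 0.604
finger_force: 0.0
```

Emit:
step_arm --increments '[[[0, 0, 0], [0, 0, 0]], [[0, 0, 0], [0, 0, 0]], [[0, 0, 0], [0, 0, 0]], [[0, 0, 0], [0, 0, 0]], [[0, 0, 0], [0, 0, 0]], [[0.1, -0.37, 0], [0, 0, 0]], [[0, -0.37, 0], [0, 0, 0]], [[-0.1, -0.37, 0], [0, 0, 0]], [[0, 0, 0], [0, 0, 0]], [[0, 0, 0], [0, 0, 0]]]' --fingers 0

```text
clock: 69.95
tool_pos: [0.586, -0.0801, 0.0862]
eef_rot: [0.057, 0.998, 0.002, 0.002]
contact_force: [0.9, 1.6, 0.9]
opening: 0.22
finger_force: 25.0
```

Emit:
step_arm --increments '[[[0, 0, 0], [0, 0, 0]], [[0, 0, 0], [0, 0, 0]], [[0, 0, 0], [0, 0, 0]], [[0, 0, 0], [0, 0, 0]], [[0, 0, 4], [0, 0, 0]], [[0, 0, 4], [0, 0, 0]], [[0, 0, 4], [0, 0, 0]], [[-3, 4, 0], [0, 0, 0]], [[-3, 4, 0], [0, 0, 0]], [[-3, 4, 0], [0, 0, 0]]]' --fingers 0.6

```text
clock: 70.95
tool_pos: [0.4942, 0.0406, 0.2066]
eef_rot: [0.057, 0.998, 0.002, 0.002]
contact_force: [-0.1, 0.4, 0.0]
opening: 0.601
finger_force: 0.0
```

Emit:
step_arm --increments '[[[-1, 4.5, 0], [0, 0, 0]], [[-1, 4.5, 0], [0, 0, 0]], [[-1, 4.5, 0], [0, 0, 0]], [[0, 4, 0], [0, 0, 0]], [[0, 4, 0], [0, 0, 0]], [[0, 4, 0], [0, 0, 0]], [[0, 0, 0], [0, 0, 0]], [[0, 0, 0], [0, 0, 0]], [[0, 0, 0], [0, 0, 0]], [[0, 0, 0], [0, 0, 0]]]'

```text
clock: 71.95
tool_pos: [0.4655, 0.2928, 0.206]
eef_rot: [0.058, 0.998, 0.001, 0.001]
contact_force: [-0.4, 0.1, -1.2]
opening: 0.598
finger_force: 0.0
```

```bash
python3 ptr.py | grep -v "side 0.1[56]"
```

```text
t 71.95 tcp [0.4655 0.2928 0.206 ] gp [0.4655 0.2927 0.225 ] yaz 83.4 ytilt 0.2 zdir [ 0.003  0.003 -1.   ] outtilt 0.1 q [-0.46  0.64 -0.31  1.83  0.28  0.71  0.53] F [-0.4  0.1 -1.2] op 0.598 ff 0.0
jaw est: median diff 694 637 jaw= 0.0797 edges [-0.0142  0.0086] [-0.0986 -0.0769]
jaw est: median diff 692 638 jaw= 0.0797 edges [-0.0141  0.0086] [-0.0986 -0.0767]
jaw est: median diff 691 636 jaw= 0.0797 edges [-0.0141  0.0086] [-0.0982 -0.0771]
top scale z 0.022
top 0.154 dark (3.7, 2894) red None
top 0.157 dark (-0.46, 3185) red None
top 0.16 dark (-3.72, 1297) red None
top 0.163 dark (-4.02, 1060) red None
top 0.166 dark (-4.11, 838) red None
top 0.169 dark (-2.99, 503) red None
top 0.172 dark (-1.78, 316) red None
top 0.175 dark (-1.37, 266) red None
top 0.178 dark (-1.56, 198) red None
top 0.181 dark None red None
[0.8167 0.4184 0.0675] 0.0716 [array([828.1, 416.3]), array([109.4,  40.5]), np.float64(89.7)] (np.float64(0.2093), np.float64(0.6828))
[ 0.5755 -0.2599  0.0667] 0.0701 [array([ 575.9, -260.2]), array([ 5.6, 52.4]), np.float64(84.2)] (np.float64(0.0477), np.float64(-0.
[... 346 characters left out ...]
 2)
side 0.175 dark (1.17, 393) red (-2.12, 285)
side 0.178 dark (0.75, 504) red (-2.31, 204)
side 0.181 dark (-1.42, 566) red (-1.99, 85)
[ 0.5781 -0.2593  0.0678] 0.0697 [array([ 577.4, -259.5]), array([ 7. , 56.5]), np.float64(84.3)] (np.float64(0.0502), np.float64(-0.0178))
[ 0.4949 -0.2502  0.0678] 0.0697 [array([ 494.6, -249.6]), array([ 6.7, 54. ]), np.float64(84.0)] (np.float64(-0.0335), np.float64(-0.0184))
[ 0.5705 -0.3087  0.068 ] 0.0696 [array([ 571.2, -308.5]), array([ 8.2, 55. ]), np.float64(82.3)] (np.float64(0.0483), np.float64(-0.0678))
[ 0.4883 -0.2991  0.0676] 0.0692 [array([ 490. , -299.2]), array([ 7. , 54.7]), np.float64(82.5)] (np.float64(-0.0344), np.float64(-0.0677))
```

```bash
python3 -c "
from plant import r
print(r.finish_job())"
```

```text
the job is handed in; nothing more can be done
None
```

I handed the job in at about 72 s: both yellow forks present stand plate down, legs up between the clamp jaws, and the jaw reads about 0.0797 m against the 0.080 mark (0.079 by the pointer); no verdict was returned.

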